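# Raise the hold-back bar and send the loaf to the weigh plate

### The job

Gripping and lifting nothing, push the counterweighted hold-back bar gently up from where it lies across the weighing bed, past its balance point, so that it stays up by itself. Then push the round loaf that waits on the bed along the lane, under the raised bar, until it rests fully home against the end stop. Leave the bar up and the other things on the bench where they are.

Things in the scene. Friction and masses are not known exactly. Their poses are not given: they have to be found in the camera images.
- bed: Check-weigh bed, a fixed steel slide. Its x is the loaf's way, away from the robot; y left, z up. Origin on the table, mid-lane, right below the lowered bar. Flat lane top 45 mm above the table, from x -205 to +130 mm. Side rails: inner faces y +-64, outer +-72 mm, tops at 65 mm. Grey pivot post 125 mm high at y 88 to 122, x +22 to +38 mm
- end_stop (a point): Foot of the end stop's face, mid-lane: bed x +130 mm, y 0, 45 mm above the table. The stop's top is 100 mm above the table; behind it stands an indicator box up to 150 mm. The weigh plate, flush with the lane, is the last 112 mm before the stop
- bar (a joint): Angle of the hold-back bar, rad: 0 = lying level across the lane (lower stop), growing as its free end rises, 1.65 = upright, just past vertical, on its upper stop. The counterweight lets it fall shut below about 0.85 and run up by itself to 1.65 above that, which takes about 2 s (light damping). Lifting it near its end takes under 2 N
- bar_hinge (a point): The bar's hinge: bed x 0, y +105 mm, 90 mm above the table; axis along the bed's x. The bar is an aluminium rod, 18 mm diameter; lowered, it runs from here level along the bed's -y for 280 mm across the lane to a black ball, 32 mm. A steel counterweight, 52 mm across, 40 mm long, sits on its short tail at the other side of the hinge
- bar_end (a point): Point on the rod's centre line 240 mm from the hinge, near the ball, where the bar sticks out right of the bed; it moves with the bar. Lowered, it is 90 mm above the table, with free space below it and in front of it (towards the bed's -x)
- loaf: Round, firm loaf to be moved, 110 mm across, 76 mm tall, sides upright up to about 48 mm, about 0.35 kg. Origin at the centre of its underside. It waits on the lane before the bar; home against the end stop its origin is at bed x +75 mm
- jar: Bystander: closed glass jar, 56 mm across, 95 mm tall, standing behind the free end of the bar. Origin at the centre of its underside
- mug: Bystander: white mug, 76 mm across, 90 mm tall, standing left of the bed. Origin at the centre of its underside
- brush: Bystander: pastry brush lying flat left of the bed. Origin at the centre of its underside
- scraper: Bystander: dough scraper lying flat right of the bed: 120 mm steel blade, wooden edge grip 22 mm high. Origin at the centre of its underside
- second_loaf: Bystander: large round loaf, 150 mm across, 90 mm tall, on a wooden board at the far left; not the one to move. Origin at the centre of its underside
Mind the look-alikes: they are no part of the job. Leave any blue look-alike of the loaf alone.

How it is judged (in metres and radians):
On the way, in this order (a step that is already met when the one before it is completed fails the run):
1. the bar stands raised by itself, untouched, with the loaf still waiting before it (value of joint bar above 1.5 rad and contact force between each of the fingers, the arm and bar below 0.1 N and x of loaf in the frame of bed below -0.03 m), for 0.3 s.
2. the loaf is home against the end stop (x of loaf in the frame of bed between 0.063 and 0.085 m and y of loaf in the frame of bed between -0.02 and 0.02 m and z of loaf in the frame of bed between 0.038 and 0.05 m and angle between loaf's own z axis and vertical below 0.1 rad), for 0.2 s.
At the end, for the whole second after the job is handed in: The bar is up (above 1.5 rad) and at rest, and the loaf rests upright on the bed with its centre within 12 mm of home against the end stop and within 20 mm of mid-lane (all of step 2 and value of joint bar above 1.5 rad and velocity of joint bar between -0.05 and 0.05 rad/s and linear speed of loaf below 0.01 m/s); the robot touches nothing.
It fails at once if the loaf is lifted or tipped (z of loaf in the frame of bed above 0.06 m or angle between loaf's own z axis and vertical above 0.35 rad).
It fails at once if the bar is gripped or struck hard (over 20 N) (contact force between the fingers and bar above 20 N).
It fails at once if a bystander is moved by more than 30 mm or knocked over (distance of any of jar, mug, brush, scraper, second_loaf from where it was at the start of the episode above 0.03 m or angle between any of jar, mug's own z axis and vertical above 0.4 rad).
It also fails if it takes over 56 s, if anything falls off the work surface, if the arm or the gripper's body presses on something with over 40 N, if the wrist force passes 120 N, or if a joint passes its speed limit or range.

### The arm

A 6-joint arm with a two-finger parallel gripper is mounted at the origin on the work surface. World frame = base frame: x ahead of the robot, y to its left, z up, the work surface at z = 0. Lengths are in mm, angles in rad, forces in N, time in s.
With the tool pointing down it reaches from about 350 to 875 mm from the base axis. Payload 4.2 kg.
Tool frame: the origin (TCP) lies midway between the tips of the shut fingers; the grasp point (between the pads) lies 19 mm behind it; z points along the fingers, y is the direction in which the jaws open and shut (so a half turn about z gives the same grasp; the last joint's range is limited). The gripper opens to 85 mm and grips with 20 to 120 N. Pads are 22 mm wide; open, the fingers measure 114 mm over their backs; the gripper's body (76 mm by 85 mm) begins 54 mm behind the grasp point. The pads swing forward as they close: fully open they stand 13 mm farther back than shut.
Start: joints at [1.408, 0.385, 0.008, 0, -1.194, -0.259], TCP at [255.844, 570.213, 231.312] pointing down, gripper open.
Joint ranges: [-3.14, 3.14], [-1.21, 2.06], [-1.07, 1.41], [-3.16, 2.05], [-2.99, -0.16], [-3.1, 3.1]. Speed limits (rad/s): [2.79, 2.79, 3.14, 3.14, 3.14, 3.14].

### API

Orientations are given as a unit quaternion [x, y, z, w].
In Python, from bench import arm gives the robot as it stands. The module is installed in compiled form; this text tells all that it offers.
- The arm moves only by the tool drive_tool, never from a script. Its argument "moves" is a list that holds one entry, the list of rows, each a list of 7 numbers: the opening, from 0 (shut) to 1 (fully open), then the shift along the tool's x, y, z in m, then the turn, a rotation vector about the tool's x, y, z in rad. In form: [[[hand, dx, dy, dz, wx, wy, wz], ...]]. A call has 1 to 20 rows; each row shifts and turns the pose as measured when the row begins, along the tool's axes as they then stand; what a row does not reach is not made up. A row lasts 1/10 s, in which the tool goes at most 50 mm and 8.59 degrees, less where a joint would pass 70% of its speed; a pose out of reach is approached as far as the arm can. A call with a gripper value outside its range is refused whole. The fingers move at their own pace and stop on an object; the grip force is fixed at half the most. Time passes only in rows, so rows that do not move let the fingers close. It gives the time, the measured TCP pose, the force and the opening at its end, in the units of the state.
- arm.read_state(): the state, without advancing time (a new reading comes with each control period).
- arm.get_image(name): name is "scene" or "top" or "wrist"; returns (picture, depth): 384x512x3 uint8, red, green, blue; 384x512 float32, mm along the optical axis (not along the pixel's ray), 0 where there is no reading.
- arm.camera_params(name): a dict with "fov_y" (degrees; the focal length in pixels is half the picture's height over the tangent of half this angle, whatever the lens; pixels are square), "cx", "cy" (the principal point, pixels), "k1" (the pictures are not rectified: a ray, as slopes to the right and down, at radius r is drawn at 1 + k1 r^2 times it, then the intrinsics apply), "world_from_camera" (4x4, takes a point from camera to world coordinates); the wrist camera has in their place "T_tool_cam" (4x4, takes a point from camera to tool coordinates, whose origin is the TCP and whose axes are the flange's). Camera axes: x right, y down, z forward; pixel columns grow to the right and rows downward; lengths in mm; the calibration is good to about 2 mm. A picture is of the moment at which its call begins: read the wrist's pose just before it. camera_params takes no time and is no camera call.
- arm.job_done(): hands the job in, once; it reports no verdict.
The state is a dict: "clock": time; "joints": joint angles; "joint_vel": joint speeds; "joint_efforts": joint torques, N m; "position": TCP position; "ee_rot": TCP orientation; "contact_force": force on the tool from outside, world axes, zero at the start; "wrist_torque": the same for the moment, N m; "gripper_width": finger opening in mm.
Only numpy, scipy, OpenCV 4.12 (cv2) and the standard library are available. Lean on these libraries where they do the work, as an engineer would, in place of code of your own. Each camera call takes 0.05 s, during which the arm holds its last target.

## Working session

There is one attempt and no reset: what is moved stays moved. The work goes in short steps, Python scripts to look and compute and a tool call to move; the robot and the scene stay as the last step left them, time stands still between calls to the robot, and variables do not carry over. Pictures are saved under pics/ and viewed, and the job is handed in when it is done.

Besides the shell and the picture viewer there is one more tool, called after "Request:" as name(argument=value, ...), one argument or row to a line, values as JSON. drive_tool: Moves the arm, as the interface text tells. Its arguments: {"type":"object","properties":{"moves":{"type":"array","items":{"type":"array","items":{"type":"array","items":{"type":"number"}}}}},"required":["moves"]}

```bash
mkdir -p pics; python3 - <<'E'
from bench import arm
import cv2,numpy as np
s=arm.read_state();print(s)
for n in("scene","top"):
    p,d=arm.get_image(n);cv2.imwrite(f"pics/{n}0.png",p[:,:,::-1]);np.savez(f"pics/{n}0.npz",p=p,d=d)
    print(n,arm.camera_params(n))
print(arm.camera_params("wrist"))
E
```

```text
{'clock': 0.0, 'joints': array([ 1.40759773e+00,  3.85564997e-01,  6.60478383e-03, -5.41119956e-04,
       -1.19397944e+00, -2.58608716e-01]), 'joint_vel': array([ 1.05641283e-04,  1.43337497e-03, -9.94506339e-05,  1.01208389e-03,
        3.97865557e-04,  4.42878314e-04]), 'joint_efforts': array([-9.45586071e-04, -3.92289484e+01,  1.88400221e+01,  4.18636188e+00,
       -4.72374202e-03, -7.01245270e-06]), 'position': array([255.60734332, 569.69216352, 230.20199662]), 'ee_rot': array([ 9.77820644e-01, -2.09441106e-01, -2.00080475e-04,  1.08243346e-03]), 'contact_force': array([-0.70290019, -0.40239169,  0.08434989]), 'wrist_torque': array([ 0.00924166, -0.00634287, -0.04435385]), 'gripper_width': 85.05654612182012}
scene {'fov_y': 52.887094903104334, 'cx': 260.45495036638465, 'cy': 187.39204276379175, 'k1': -0.10934428679230397, 'world_from_camera': array([[ 8.20752961e-01,  3.76838384e-01, -4.29368617e-01,
         8.96021804e+02],
       [ 5.71257941e-01, -5.48450869e-01,  6.10627553e-01,
        -4.33921275e+02],
       [-5.37969070e-03, -7.46454604e-01, -6.65414595e-01,
         7
[... 343 characters left out ...]
01,  1.41736729e-02, -1.01039744e-02,
         1.22628058e+02],
       [ 7.93723574e-03, -1.45361172e-01, -9.89346820e-01,
         1.17564129e+03],
       [ 0.00000000e+00,  0.00000000e+00,  0.00000000e+00,
         1.00000000e+00]])}
{'fov_y': 63.542871297667105, 'cx': 257.8474620719653, 'cy': 191.12129761402042, 'k1': 0.010336600310387908, 'T_tool_cam': array([[ 6.64476930e-04, -9.48703045e-01, -3.16167822e-01,
         8.17312518e+01],
       [ 9.99999013e-01,  2.39080538e-04,  1.38426433e-03,
        -1.20321278e-01],
       [-1.23766622e-03, -3.16168430e-01,  9.48702267e-01,
        -1.43126478e+02],
       [ 0.00000000e+00,  0.00000000e+00,  0.00000000e+00,
         1.00000000e+00]])}
```

View pics/scene0.png

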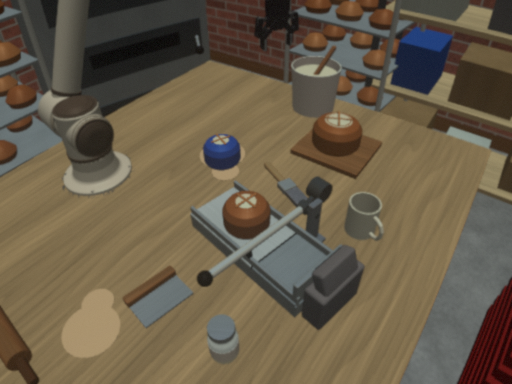

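View pics/top0.png

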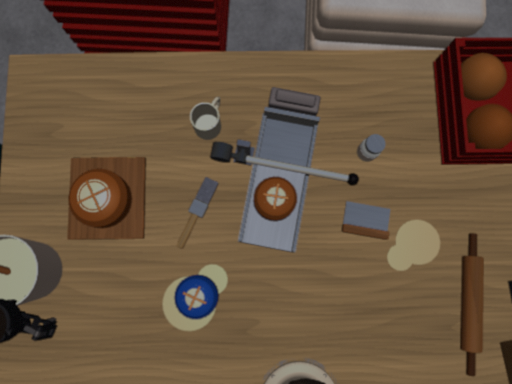

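The top view shows the bed at px (240–320, 90–250), with the loaf at (275,198). The rod runs from about (243,160) to its ball at (353,179). The jar is at (372,147), the scraper at (366,220) and the mug at (205,118). The blue look-alike at (197,297) is not part of the job. Next I'll measure these.

```bash
cat >h.py <<'E'
import numpy as np,cv2
from bench import arm
def ray(n,uv,P=None):
    P=P or arm.camera_params(n); f=192/np.tan(np.radians(P['fov_y']/2))
    K=np.array([[f,0,P['cx']],[0,f,P['cy']],[0,0,1.]])
    q=cv2.undistortPoints(np.array(uv,float).reshape(-1,1,2),K,np.array([P['k1'],0,0,0.])).reshape(-1,2)
    return np.c_[q,np.ones(len(q))],P['world_from_camera']
def onplane(n,uv,z):
    r,T=ray(n,uv); d=r@T[:3,:3].T; o=T[:3,3]; return o+d*((z-o[2])/d[:,2])[:,None]
def depthpt(n,uv,d):
    r,T=ray(n,uv); z=np.array([d[int(round(v)),int(round(u))] for u,v in uv]); return (r*z[:,None])@T[:3,:3].T+T[:3,3]
def cloud(n,d):
    v,u=np.mgrid[0:384,0:512]; uv=np.c_[u.ravel(),v.ravel()]
    r,T=ray(n,uv); return ((r*d.ravel()[:,None])@T[:3,:3].T+T[:3,3]).reshape(384,512,3)
E
python3 - <<'E'
from h import *
t=np.load('pics/top0.npz');C=cloud('top',t['d'])
big=cv2.resize(t['p'][70:270,150:420,::-1],None,fx=2.9,fy=2.9,interpolation=cv2.INTER_CUBIC);cv2.imwrite('pics/topbig.png',big)
hsv=cv2.cvtColor(t['p'],cv2.COLOR_RGB2HSV)
print([ (uv,C[uv[1],uv[0]].round(0)) for uv in [(275,198),(353,179),(330,176),(290,167),(372,147),(366,220),(205,118),(222,152),(294,100),(242,155),(270,240),(290,135),(300,125)]])
# lane: points with z 40..50 
z=C[...,2]; m=(abs(z-45)<5)
m[:, :230]=0;m[:,330:]=0
m=cv2.morphologyEx(m.astype(np.uint8),cv2.MORPH_OPEN,np.ones((5,5)))
p=C[m>0]; print(m.sum(),p.mean(0),cv2.minAreaRect(p[:,:2].astype(np.float32)))
# bed incl rails
m=((z>38)&(z<75)); m[:, :235]=0;m[:,325:]=0;m[255:]=0;m[:85]=0
p=C[m]; print(cv2.minAreaRect(p[:,:2].astype(np.float32)))
# loaf: hue mask
m=(z>85)&(z<130); m[:175]=0;m[225:]=0;m[:,:250]=0;m[:,305:]=0
p=C[m];print('loaf',cv2.minEnclosingCircle(p[:,:2].astype(np.float32)),p[:,2].max())
# rod
m=(z>90)&(z<103);m[:150]=0;m[190:]=0;m[:,:262]=0;m[:,345:]=0
m[185:,:300]=0
p=C[m];print('rod',cv2.fitLine(p[:,:2].astype(np.float32),cv2.DIST_HUBER,0,.01,.01).ravel(),p[:,2].max(),len(p))
E
```

```text
[((275, 198), array([506.,  56., 121.])), ((353, 179), array([ 552., -139.,  109.])), ((330, 176), array([563., -85.,  96.])), ((290, 167), array([587.,  15.,  96.])), ((372, 147), array([ 637., -195.,   95.])), ((366, 220), array([ 459., -194.,    6.])), ((205, 118), array([748., 237.,   7.])), ((222, 152), array([619., 183., 134.])), ((294, 100), array([747.,   5., 140.])), ((242, 155), array([618., 135., 104.])), ((270, 240), array([408.,  66.,  42.])), ((290, 135), array([684.,   8.,  48.])), ((300, 125), array([713., -21.,  41.]))]
3689 [564.00593914  41.00255003  45.01458229] ((556.5753173828125, 43.289344787597656), (128.41854858398438, 336.8001708984375), 78.17471313476562)
((571.3328857421875, 62.992828369140625), (194.896484375, 357.6738586425781), 78.1994400024414)
loaf ((510.2742614746094, 55.361351013183594), 55.09523010253906) 127.32243095047852
rod [ 1.9752435e-01  9.8029798e-01  5.7936847e+02 -1.5705049e+01] 102.96498909554543 627
```

View pics/topbig.png

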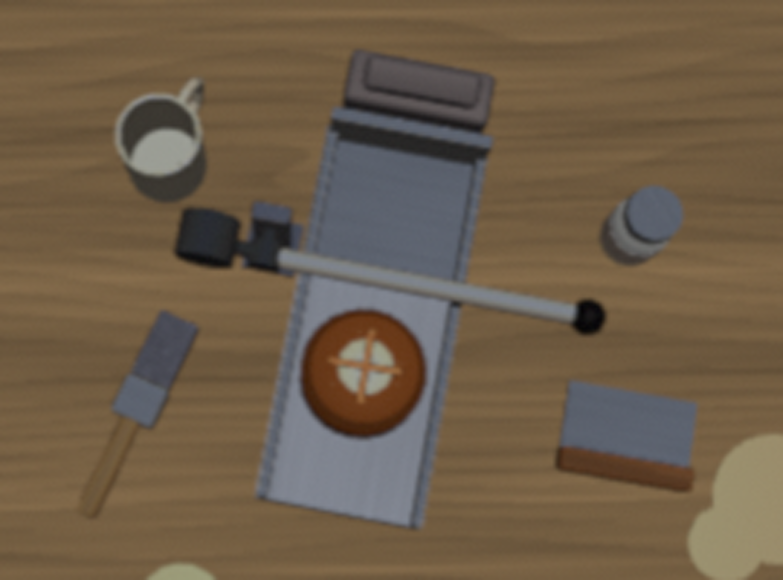

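Measured bed geometry, which fits the given sizes (lane 128 x 337 mm against 128 x 335):
- **Bed:** origin about (592, 36), yaw about -0.203.
- **Loaf:** bed (-84, +2.6), with its radius measuring 55.
- **Ball:** where the bar geometry predicts it, within 6 mm.
- **Jar:** bed (+90, -217), clear of the bar's swing.

Next I'll shut the fingers and travel over.

```bash
cat >>h.py <<'E'
from scipy.spatial.transform import Rotation as Rn
O=np.array([592,35.7,0.]);yaw=-0.203
B=Rn.from_euler('z',yaw)
def tiltR(a): # tool z = sin a ex - cos a ez, tool y = -ey? right-handed, tool x forward/up
    z=np.array([np.sin(a),0,-np.cos(a)]);x=np.array([np.cos(a),0,np.sin(a)]);y=np.cross(z,x)
    return B*Rn.from_matrix(np.c_[x,y,z])
def plan(bp,a):
    s=arm.read_state();R=Rn.from_quat(s['ee_rot']);p=np.array(s['position'])
    print('t',round(s['clock'],2),'bed pos',B.inv().apply(p-O).round(1),'F',np.round(s['contact_force'],1),'j',np.round(s['joints'],2))
    T=B.apply(bp)+O
    Rt=tiltR(np.radians(a))
    print('shift tool now(mm)',R.inv().apply(T-p).round(1),' rotvec',(R.inv()*Rt).as_rotvec().round(3),' shift in target axes',Rt.inv().apply(T-p).round(1))
E
python3 -c "
from h import *
plan([-100,-130,230],50)"
```

```text
t 0.1 bed pos [-437.1  455.3  230.3] F [0.2 0.  1.3] j [ 1.41  0.39  0.01 -0.   -1.19 -0.26]
shift tool now(mm) [456.2 498.1   1.4]  rotvec [ 0.097  0.869 -0.204]  shift in target axes [216.5 585.3 258.4]
```

Request:
drive_tool(
  moves=[
    [[0, 0.028, 0.031, 0, 0, 0, 0], [0, 0.028, 0.031, 0, 0, 0, 0], [0, 0.028, 0.031, 0, 0, 0, 0], [0, 0.028, 0.031, 0, 0, 0, 0], [0, 0.028, 0.031, 0, 0, 0, 0], [0, 0.028, 0.031, 0, 0, 0, 0], [0, 0.028, 0.031, 0, 0, 0, 0], [0, 0.028, 0.031, 0, 0, 0, 0], [0, 0.028, 0.031, 0, 0, 0, 0], [0, 0.028, 0.031, 0, 0, 0, 0], [0, 0.028, 0.031, 0, 0, 0, 0], [0, 0.028, 0.031, 0, 0, 0, 0], [0, 0.028, 0.031, 0, 0, 0, 0], [0, 0.028, 0.031, 0, 0, 0, 0], [0, 0.028, 0.031, 0, 0, 0, 0], [0, 0.028, 0.031, 0, 0, 0, 0]],
  ],
)

```text
clock: 1.7
position: [463.8, -88.8, 227.9]
ee_rot: [0.979, -0.204, -0.002, 0.005]
contact_force: [0.7, 1.2, -0.3]
gripper_width: -0.2
```

```bash
python3 -c "
from h import *
plan([-100,-130,230],50)"
```

```text
t 1.7 bed pos [-100.4 -147.8  227.9] F [ 0.7  1.2 -0.3] j [ 0.16  0.13 -0.36  0.01 -1.09  0.99]
shift tool now(mm) [ -3.3 -17.5  -2.3]  rotvec [ 0.1    0.872 -0.191]  shift in target axes [  1.9 -17.8  -1.1]
```

Request:
drive_tool(
  moves=[
    [[0, 0, 0, 0, 0.0125, 0.109, -0.024], [0, 0, 0, 0, 0.0125, 0.109, -0.024], [0, 0, 0, 0, 0.0125, 0.109, -0.024], [0, 0, 0, 0, 0.0125, 0.109, -0.024], [0, 0, 0, 0, 0.0125, 0.109, -0.024], [0, 0, 0, 0, 0.0125, 0.109, -0.024], [0, 0, 0, 0, 0.0125, 0.109, -0.024], [0, 0, 0, 0, 0.0125, 0.109, -0.024]],
  ],
)

```text
clock: 2.5
position: [469.7, -107.8, 268.7]
ee_rot: [0.931, -0.135, 0.333, 0.06]
contact_force: [0.4, -1.1, 1.4]
gripper_width: -0.0
```

```bash
python3 -c "
from h import *
plan([-80,-130,120],50)
p,d=arm.get_image('scene');cv2.imwrite('pics/s1.png',p[:,:,::-1])"
```

```text
t 2.5 bed pos [ -90.8 -165.2  268.7] F [ 0.4 -1.1  1.4] j [-0.05 -0.18 -1.04  1.36 -0.18  0.03]
shift tool now(mm) [-88.5 -39.4 118.7]  rotvec [ 0.082  0.183 -0.051]  shift in target axes [-107.   -35.2  103.9]
```

View pics/s1.png

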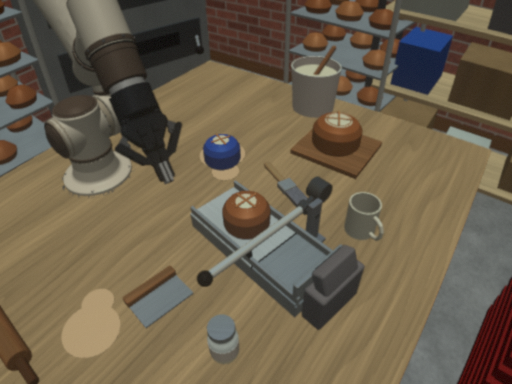

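```bash
cat >fk.py <<'E'
from h import *
from scipy.optimize import least_squares
def fk(P,q):
    a0,h,dpre,l2,e,l3,dpost,L,o6,a6=P
    Rz=lambda t:Rn.from_euler('z',t); Ry=lambda t:Rn.from_euler('y',t); Rx=lambda t:Rn.from_euler('x',t)
    R=Rz(q[0]); p=R.apply([a0,dpre,h])
    R2=R*Ry(q[1]); p=p+R2.apply([0,0,l2])
    R3=R2*Ry(-q[2]); p=p+R3.apply([0,0,e])
    R4=R3*Rx(s4*q[3]); p=p+R4.apply([l3,0,0])
    R5=R4*Ry(-q[4]); p=p+R5.apply([a6*0,dpost,0])+R5.apply([L,0,a6])
    R6=R5*Rx(s6*q[5]+o6)
    M=R6.as_matrix() # tool z = R6 x
    return p,R6
s4=1;s6=1
E
python3 - <<'E'
import fk; from fk import *
D=[([1.40759773,.385564997,.00660478,-.00054,-1.19397944,-.2586087],[255.607,569.692,230.202],[.97782,-.20944,-.0002,.00108])]
s=arm.read_state();print(list(s['joints'].round(4)),s['joint_vel'].round(3),s['position'],s['ee_rot'])
D.append((s['joints'],s['position'],s['ee_rot']))
D.append(([.16,.13,-.36,.01,-1.09,.99],[463.8,-88.8,227.9],[.979,-.204,-.002,.005]))
for fk.s4 in(1,-1):
  for q,p,r in D[:2]:
    P=[0]*10; _,R=fk.fk(P,np.array(q)); print(fk.s4,R.as_matrix()[:,0].round(3),Rn.from_quat(r).as_matrix()[:,2].round(3))
  def res(P): return np.concatenate([(fk.fk(P,np.array(q))[0]-p)*w for (q,p,r),w in zip(D,(1,1,.3))])
  f=least_squares(res,[0,265,100,440,50,450,60,250,0,0]);print(f.cost,f.x.round(1),f.fun.round(1))
E
```

```text
[np.float64(-0.0545), np.float64(-0.1862), np.float64(-1.0441), np.float64(1.378), np.float64(-0.1737), np.float64(0.0286)] [ 0.064  0.033  0.05  -0.423 -0.085  0.248] [ 469.11044513 -106.84992413  270.955936  ] [ 0.93055911 -0.13206553  0.33591422  0.06148226]Traceback (most recent call last):
  File "<stdin>", line 8, in <module>
AttributeError: 'function' object has no attribute 'fk'
```

```bash
cat > fit.py <<'E'
import fk as F; from h import *; import json,sys
from scipy.optimize import least_squares
try: D=json.load(open('samples.json'))
except: D=[[[1.40759773,.385564997,.00660478,-.00054,-1.19397944,-.2586087],[255.607,569.692,230.202],[.97782,-.20944,-.0002,.00108]],[[.16,.13,-.36,.01,-1.09,.99],[463.8,-88.8,227.9],[.979,-.204,-.002,.005]]]
s=arm.read_state();D.append([list(s['joints']),list(s['position']),list(s['ee_rot'])]);json.dump(D,open('samples.json','w'))
print(s['joints'].round(3),s['position'].round(0))
for F.s4 in(1,-1):
  for q,p,r in D: _,R=F.fk([0]*10,np.array(q)); print(F.s4,R.as_matrix()[:,0].round(3),Rn.from_quat(r).as_matrix()[:,2].round(3))
  x0=np.array([0,265,80,440,50,450,80,250,0,0])
  def res(P): return np.concatenate([np.concatenate([F.fk(P,np.array(q))[0]-p for q,p,r in D]),(P-x0)*.002])
  f=least_squares(res,x0);print(f.cost,f.x.round(1),f.fun.round(1))
E
python3 fit.py
```

```text
[-0.055 -0.186 -1.044  1.378 -0.174  0.029] [ 469. -107.  271.]
1 [ 0.    -0.002 -1.   ] [-0.001 -0.002 -1.   ]
1 [-0.01   0.007 -1.   ] [-0.006 -0.009 -1.   ]
1 [ 0.627  0.136 -0.767] [ 0.609 -0.203 -0.767]
2.740085194861288 [ 419.9  -44.  -456.1  478.2 -221.3  487.2  295.6 -216.3   -0.  -367.3] [ 0.8 -0.1  0.  -0.1  0.8  0.  -0.  -0.  -0.   0.8 -0.6 -1.1  0.1 -0.5
  0.1  0.4 -0.9 -0.  -0.7]
-1 [-0.001 -0.002 -1.   ] [-0.001 -0.002 -1.   ]
-1 [-0.008 -0.01  -1.   ] [-0.006 -0.009 -1.   ]
-1 [ 0.609 -0.203 -0.767] [ 0.609 -0.203 -0.767]
0.3090821347114741 [  35.    60.3   21.9  575.5   16.   406.3 -181.5  227.8    0.   -30.6] [-0.2  0.   0.   0.  -0.2 -0.  -0.  -0.   0.   0.1 -0.4 -0.1  0.3 -0.1
 -0.1 -0.5 -0.   0.  -0.1]
```

Request:
drive_tool(
  moves=[
    [[0, 0, 0, 0, 0, -0.12, 0], [0, 0, 0, 0, 0, -0.12, 0], [0, 0, 0, 0, 0, -0.12, 0]],
  ],
)

```text
clock: 2.85
position: [479.6, -137.9, 288.3]
ee_rot: [0.946, -0.155, 0.277, 0.073]
contact_force: [1.6, -1.7, 0.9]
gripper_width: -0.3
```

```bash
python3 fit.py|tail -3; python3 -c "
from h import *
plan([-60,-130,230],20)"
```

```text
-1 [ 0.501 -0.224 -0.836] [ 0.501 -0.224 -0.836]
1.2596667307866376 [   1.   147.4   -2.4  569.3    8.1  414.1 -157.   298.5    0.     1.7] [-0.4  0.2  0.4 -0.  -0.5 -0.9  0.1 -0.4 -0.2 -0.1  0.4  0.6  0.  -0.2
 -0.2  0.3 -0.1 -0.1 -0.5  0.1  0.   0. ]
t 2.85 bed pos [ -75.1 -192.7  288.3] F [ 1.6 -1.7  0.9] j [ 0.16 -0.14 -0.81  0.68 -0.5   0.54]
shift tool now(mm) [-24.7 -67.2  49.4]  rotvec [ 0.109 -0.226 -0.099]  shift in target axes [ -5.8 -62.7  59.9]
```

```bash
cat > ik.py <<'E'
import fk as F; from h import *; import json
from scipy.optimize import least_squares
F.s4=-1
D=json.load(open('samples.json'))
full=lambda v:[0,v[0],0,v[1],0,v[2],v[3],v[4],v[5],0]
# tool rotation relative to R6: tool z = R6 x ; find
def toolR(R6): return R6.as_matrix()@np.array([[0,0,1],[0,-1,0],[1,0,0.]]) # x=R6 z, y=-R6 y, z=R6 x
def resid(v):
    o=[]
    for q,p,r in D:
        pp,R=F.fk(full(v),np.array(q)); o+=[pp-p, 100*(toolR(R)-Rn.from_quat(r).as_matrix()).ravel()]
    return np.concatenate(o)
best=None
for F.s6 in(1,-1):
    for o in (0,1.57,3.14,-1.57):
        f=least_squares(resid,[150,570,414,-157,298,o])
        if best is None or f.cost<best[0]: best=(f.cost,F.s6,f.x)
F.s6=best[1];V=best[2]
lo=np.array([-3.14,-1.21,-1.07,-3.16,-2.99,-3.1]);hi=np.array([3.14,2.06,1.41,2.05,-.16,3.1])
def FKb(q):
    p,R=F.fk(full(V),q); return p,toolR(R)
def ik(p,R,seed,m=.03):
    g=lambda q:(lambda a:np.concatenate([(a[0]-p)/10,(a[1]-R).ravel()*10]))(FKb(q))
    f=least_squares(g,np.clip(seed,lo+m+.001,hi-m-.001),bounds=(lo+m,hi-m)); return f.cost,f.x
E
python3 - <<'E'
from ik import *
print(best)
rng=np.random.default_rng(0)
def bed(b): return B.apply(b)+O
for a in (30,40,50,60):
  for roll in (0,90,-90,180):
    R=(tiltR(np.radians(a))*Rn.from_euler('z',roll,degrees=True)).as_matrix()
    for b in ([0,-130,45],):
      sol=[]
      for k in range(25):
        seed=np.array([rng.uniform(-1,1),rng.uniform(-.5,1.2),rng.uniform(-1,.5),rng.uniform(-3.1,2),rng.uniform(-2,-.2),rng.uniform(-3,3)])
        c,q=ik(bed(b),R,seed)
        if c<.01 and not any(np.allclose(q,x,atol=.05) for x in sol): sol.append(q); print(a,roll,b,q.round(2))
E
```

```text
(np.float64(1.7290913441278117), -1, array([ 161.66743545,  564.6248391 ,  422.07603389, -159.34488307,
        297.73418504,    1.56948237]))
50 0 [0, -130, 45] [-0.55  0.48 -0.79 -2.66 -0.6  -1.75]
50 90 [0, -130, 45] [-0.55  0.48 -0.79 -2.66 -0.6   2.96]
50 -90 [0, -130, 45] [-0.55  0.48 -0.79 -2.66 -0.6  -0.18]
50 180 [0, -130, 45] [-0.55  0.48 -0.79 -2.66 -0.6   1.39]
60 0 [0, -130, 45] [-0.61  0.63 -0.92 -2.73 -1.03 -1.58]
60 -90 [0, -130, 45] [-0.61  0.63 -0.92 -2.73 -1.03 -0.01]
60 180 [0, -130, 45] [-0.61  0.63 -0.92 -2.73 -1.03  1.56]
```

```bash
cat > path.py <<'E'
from ik import *
def bed(b): return B.apply(b)+O
def rr(a,roll=180): return (tiltR(np.radians(a))*Rn.from_euler('z',roll,degrees=True)).as_matrix()
E
python3 - <<'E'
from path import *
for a in (50,55):
  q=np.array([-.55,.48,-.79,-2.66,-.6,1.39]); R=rr(a)
  ct=np.cos(np.radians(a));st=np.sin(np.radians(a)); vh=11/st
  print('a',a)
  # arc
  for th in np.arange(0,1.15,.15):
    pc=np.array([105,90])+235*np.array([-np.cos(th),np.sin(th)])+26*np.array([-np.sin(th),-np.cos(th)])
    b=[18,pc[0],pc[1]-18*ct/st]
    c,q=ik(bed(b),R,q); print(round(th,2),np.round(b),round(c,4),q.round(2))
  q=np.array([-.55,.48,-.79,-2.66,-.6,1.39])
  for b in ([0,-130,45],[-70,-130,45],[-70,-130,120],[-70,-130,200],[-70,-130,260]):
    c,q=ik(bed(b),R,q); print(b,round(c,4),q.round(2))
E
```

```text
a 50
0.0 [  18. -130.   49.] 0.0 [-0.53  0.48 -0.74 -2.65 -0.55  1.35]
0.15 [  18. -131.   84.] 0.0 [-0.5   0.37 -0.66 -2.5  -0.39  1.16]
0.3 [  18. -127.  120.] 0.0013 [-0.4   0.28 -0.55 -2.23 -0.19  0.8 ]
0.45 [  18. -118.  154.] 0.2794 [-0.4   0.22 -0.58 -2.36 -0.19  0.92]
0.6 [  18. -104.  186.] 0.8428 [-0.4   0.17 -0.63 -2.59 -0.19  1.14]
0.75 [ 18. -85. 216.] 1.2674 [-0.37  0.12 -0.7  -2.92 -0.19  1.45]
0.9 [ 18. -61. 243.] 1.2827 [-0.31  0.09 -0.73 -3.13 -0.19  1.63]
1.05 [ 18. -34. 266.] 1.5293 [-0.27  0.06 -0.72 -3.13 -0.19  1.6 ]
[0, -130, 45] 0.0 [-0.55  0.48 -0.79 -2.66 -0.6   1.39]
[-70, -130, 45] 0.0 [-0.65  0.47 -0.96 -2.64 -0.75  1.48]
[-70, -130, 120] 0.0 [-0.49  0.16 -0.74 -2.26 -0.28  0.89]
[-70, -130, 200] 1.784 [-0.43 -0.01 -0.7  -2.19 -0.19  0.76]
[-70, -130, 260] 5.5757 [-0.46 -0.11 -0.9  -3.13 -0.19  1.72]
a 55
0.0 [  18. -130.   51.] 0.0 [-0.56  0.53 -0.81 -2.71 -0.75  1.45]
0.15 [  18. -131.   87.] 0.0 [-0.55  0.42 -0.76 -2.63 -0.6   1.34]
0.3 [  18. -127.  122.] 0.0 [-0.51  0.31 -0.69 -2.53 -0.45  1.19]
0.45 [  18. -118.  156.] 0.0 [-0.44  0.22 -0.61 -2.38 -0.28  0.97]
0.6 [  18. -104.  189.] 0.0585 [-0.38  0.16 -0.57 -2.36 -0.19  0.89]
0.75 [ 18. -85. 219.] 0.3232 [-0.36  0.12 -0.61 -2.57 -0.19  1.09]
0.9 [ 18. -61. 245.] 0.4996 [-0.33  0.08 -0.67 -2.85 -0.19  1.35]
1.05 [ 18. -34. 268.] 0.3877 [-0.27  0.05 -0.72 -3.13 -0.19  1.6 ]
[0, -130, 45] 0.0 [-0.58  0.55 -0.86 -2.71 -0.81  1.49]
[-70, -130, 45] 0.0 [-0.69  0.58 -1.04 -2.67 -1.    1.6 ]
[-70, -130, 120] 0.0 [-0.61  0.22 -0.88 -2.47 -0.55  1.22]
[-70, -130, 200] 0.2684 [-0.41 -0.01 -0.68 -2.08 -0.19  0.63]
[-70, -130, 260] 2.7952 [-0.41 -0.11 -0.67 -2.1  -0.19  0.63]
```

```bash
python3 - <<'E'
from path import *
for a in (65,70,75):
  q=np.array([-.55,.48,-.79,-2.66,-.6,1.39]); R=rr(a)
  ct=np.cos(np.radians(a));st=np.sin(np.radians(a)); vh=11/st
  print('a',a)
  for th in (0,.3,.6,.9,1.05):
    pc=np.array([105,90])+235*np.array([-np.cos(th),np.sin(th)])+26*np.array([-np.sin(th),-np.cos(th)])
    b=[18,pc[0],pc[1]-18*ct/st]
    c,q=ik(bed(b),R,q); print(round(th,2),np.round(b),round(c,4),q.round(2))
  q=np.array([-.55,.48,-.79,-2.66,-.6,1.39])
  for b in ([0,-130,55],[-70,-130,55],[-70,-130,120],[-70,-130,180],[-20,-130,230],[-70,-130,230],[-40,-200,150]):
    c,q=ik(bed(b),R,q); print(b,round(c,4),q.round(2))
E
```

```text
a 65
0 [  18. -130.   56.] 0.0 [-0.6   0.67 -0.91 -2.74 -1.14  1.57]
0.3 [  18. -127.  126.] 0.0 [-0.58  0.42 -0.85 -2.69 -0.86  1.43]
0.6 [  18. -104.  193.] 0.0 [-0.5   0.22 -0.77 -2.66 -0.59  1.28]
0.9 [ 18. -61. 250.] 0.0 [-0.37  0.1  -0.71 -2.73 -0.39  1.26]
1.05 [ 18. -34. 273.] 0.0 [-0.31  0.06 -0.71 -2.86 -0.35  1.35]
[0, -130, 55] 0.0 [-0.62  0.69 -0.95 -2.73 -1.2   1.6 ]
[-70, -130, 55] 0.7425 [-0.77  0.7  -1.04 -2.54 -1.23  1.64]
[-70, -130, 120] 0.0165 [-0.72  0.42 -1.04 -2.58 -1.03  1.5 ]
[-70, -130, 180] 0.0 [-0.66  0.13 -0.92 -2.46 -0.69  1.22]
[-20, -130, 230] 0.0 [-0.52  0.05 -0.69 -2.34 -0.4   0.94]
[-70, -130, 230] 0.0 [-0.54 -0.05 -0.76 -2.25 -0.39  0.86]
[-40, -200, 150] 0.0 [-0.8   0.28 -0.82 -2.33 -0.77  1.2 ]
a 70
0 [  18. -130.   57.] 0.0 [-0.62  0.76 -0.94 -2.74 -1.34  1.62]
0.3 [  18. -127.  128.] 0.0 [-0.6   0.5  -0.9  -2.71 -1.07  1.5 ]
0.6 [  18. -104.  195.] 0.0 [-0.52  0.28 -0.84 -2.72 -0.8   1.38]
0.9 [ 18. -61. 251.] 0.0 [-0.4   0.13 -0.79 -2.81 -0.6   1.36]
1.05 [ 18. -34. 274.] 0.0 [-0.32  0.09 -0.79 -2.93 -0.54  1.42]
[0, -130, 55] 0.0 [-0.64  0.7
[... 431 characters left out ...]
0.95 -2.73 -1.52  1.67]
0.3 [  18. -127.  130.] 0.0 [-0.61  0.59 -0.94 -2.73 -1.27  1.55]
0.6 [  18. -104.  196.] 0.0 [-0.54  0.35 -0.9  -2.76 -1.01  1.44]
0.9 [ 18. -61. 253.] 0.0 [-0.41  0.18 -0.86 -2.86 -0.79  1.42]
1.05 [ 18. -34. 276.] 0.0 [-0.33  0.14 -0.85 -2.96 -0.73  1.47]
[0, -130, 55] 0.0 [-0.65  0.9  -0.99 -2.71 -1.6   1.71]
[-70, -130, 55] 1.5979 [-0.83  1.08 -1.04 -2.41 -1.75  1.91]
[-70, -130, 120] 1.2806 [-0.81  0.6  -1.04 -2.46 -1.31  1.59]
[-70, -130, 180] 0.1025 [-0.76  0.33 -1.04 -2.52 -1.12  1.44]
[-20, -130, 230] 0.0 [-0.64  0.18 -0.89 -2.57 -0.86  1.29]
[-70, -130, 230] 0.0 [-0.71  0.1  -0.97 -2.49 -0.88  1.26]
[-40, -200, 150] 0.0 [-0.89  0.49 -0.95 -2.43 -1.21  1.48]
```

```bash
cat > jplan.py <<'E'
from path import *; import sys
def jplan(qT,n,emit):
    q0=np.array(arm.read_state()['joints']);p,R=FKb(q0)
    s=arm.read_state();print('model err',(p-s['position']).round(1),'j',q0.round(2),'bed',B.inv().apply(s['position']-O).round(0))
    rows=[]
    for k in range(1,n+1):
        q=q0+(qT-q0)*k/n; p2,R2=FKb(q)
        d=R.T@(p2-p); w=Rn.from_matrix(R.T@R2).as_rotvec()
        if k<=emit: rows.append([0]+[round(float(x),3) for x in d/1000]+[round(float(x),3) for x in w])
        if k%4==0 or k==n: print(k,q.round(2),'bed',B.inv().apply(p2-O).round(0),'toolz',B.inv().apply(R2[:,2]).round(2))
        p,R=p2,R2
    print(rows)
E
python3 - <<'E'
from jplan import *
c,q=ik(bed([-50,-130,230]),rr(65),np.array([-.54,-.04,-.75,-2.27,-.39,.88]));print(c,q)
jplan(q,28,8)
E
```

```text
1.1712688037409539e-22 [-0.53181128 -0.00683771 -0.73445606 -2.28732106 -0.39856897  0.89902866]
model err [0.  0.4 0.4] j [ 0.16 -0.14 -0.81  0.68 -0.5   0.54] bed [ -75. -193.  288.]
4 [ 0.06 -0.12 -0.8   0.26 -0.48  0.59] bed [-130. -230.  219.] toolz [ 0.42 -0.01 -0.91]
8 [-0.04 -0.1  -0.79 -0.17 -0.47  0.64] bed [-182. -225.  164.] toolz [ 0.39  0.14 -0.91]
12 [-0.13 -0.08 -0.78 -0.59 -0.46  0.69] bed [-213. -190.  131.] toolz [ 0.44  0.28 -0.86]
16 [-0.23 -0.06 -0.77 -1.01 -0.44  0.75] bed [-212. -142.  124.] toolz [ 0.55  0.35 -0.76]
20 [-0.33 -0.04 -0.76 -1.44 -0.43  0.8 ] bed [-177. -104.  141.] toolz [ 0.7   0.32 -0.64]
24 [-0.43 -0.03 -0.75 -1.86 -0.41  0.85] bed [-117.  -96.  179.] toolz [ 0.83  0.2  -0.52]
28 [-0.53 -0.01 -0.73 -2.29 -0.4   0.9 ] bed [ -50. -130.  230.] toolz [ 0.91  0.   -0.42]
[[0, -0.019, 0.014, 0.01, 0.015, -0.044, 0.101], [0, -0.018, 0.014, 0.009, 0.017, -0.041, 0.102], [0, -0.017, 0.013, 0.009, 0.018, -0.039, 0.102], [0, -0.017, 0.012, 0.008, 0.019, -0.037, 0.103], [0, -0.016, 0.011, 0.008, 0.021, -0.034, 0.104], [0, -0.015, 0.011, 0.008, 0.022, -0.032, 0.104], [0, -0.014, 0.01, 0.007, 0.024, -0.03, 0.104], [0, -0.013, 0.008, 0.007, 0.026, -0.028, 0.105]]
```

Request:
drive_tool(
  moves=[
    [[0, -0.019, 0.014, 0.01, 0.015, -0.044, 0.101], [0, -0.018, 0.014, 0.009, 0.017, -0.041, 0.102], [0, -0.017, 0.013, 0.009, 0.018, -0.039, 0.102], [0, -0.017, 0.012, 0.008, 0.019, -0.037, 0.103], [0, -0.016, 0.011, 0.008, 0.021, -0.034, 0.104], [0, -0.015, 0.011, 0.008, 0.022, -0.032, 0.104], [0, -0.014, 0.01, 0.007, 0.024, -0.03, 0.104], [0, -0.013, 0.008, 0.007, 0.026, -0.028, 0.105]],
  ],
)

```text
clock: 3.65
position: [368.5, -136.8, 160.4]
ee_rot: [0.827, -0.519, 0.153, -0.15]
contact_force: [-0.5, -0.1, 0.3]
gripper_width: 0.0
```

```bash
cat > go.py <<'E'
from jplan import *
c,q=ik(bed([-50,-130,230]),rr(65),np.array([-.54,-.04,-.75,-2.27,-.39,.88]))
jplan(q,int(sys.argv[1]),int(sys.argv[2]))
E
python3 go.py 20 10
```

```text
model err [0.3 0.4 0.7] j [-0.03 -0.1  -0.78 -0.22 -0.48  0.66] bed [-184. -214.  160.]
4 [-0.13 -0.08 -0.77 -0.63 -0.47  0.7 ] bed [-211. -177.  131.] toolz [ 0.44  0.3  -0.85]
8 [-0.23 -0.06 -0.76 -1.05 -0.45  0.75] bed [-208. -132.  126.] toolz [ 0.56  0.36 -0.75]
12 [-0.33 -0.04 -0.75 -1.46 -0.43  0.8 ] bed [-172.  -99.  145.] toolz [ 0.71  0.33 -0.63]
16 [-0.43 -0.02 -0.74 -1.87 -0.42  0.85] bed [-114.  -94.  182.] toolz [ 0.84  0.2  -0.51]
20 [-0.53 -0.01 -0.73 -2.29 -0.4   0.9 ] bed [ -50. -130.  230.] toolz [ 0.91  0.   -0.42]
[[0, -0.012, 0.007, 0.006, 0.029, -0.025, 0.102], [0, -0.012, 0.005, 0.006, 0.031, -0.024, 0.102], [0, -0.011, 0.004, 0.006, 0.032, -0.022, 0.102], [0, -0.011, 0.003, 0.006, 0.034, -0.021, 0.102], [0, -0.011, 0.002, 0.005, 0.036, -0.02, 0.102], [0, -0.01, 0.0, 0.005, 0.038, -0.019, 0.102], [0, -0.01, -0.001, 0.005, 0.04, -0.018, 0.101], [0, -0.01, -0.002, 0.005, 0.042, -0.017, 0.101], [0, -0.01, -0.004, 0.005, 0.043, -0.016, 0.1], [0, -0.011, -0.005, 0.005, 0.045, -0.016, 0.1]]
```

Joints follow the plan exactly. Carrying on.

Request:
drive_tool(
  moves=[
    [[0, -0.012, 0.007, 0.006, 0.029, -0.025, 0.102], [0, -0.012, 0.005, 0.006, 0.031, -0.024, 0.102], [0, -0.011, 0.004, 0.006, 0.032, -0.022, 0.102], [0, -0.011, 0.003, 0.006, 0.034, -0.021, 0.102], [0, -0.011, 0.002, 0.005, 0.036, -0.02, 0.102], [0, -0.01, 0.0, 0.005, 0.038, -0.019, 0.102], [0, -0.01, -0.001, 0.005, 0.04, -0.018, 0.101], [0, -0.01, -0.002, 0.005, 0.042, -0.017, 0.101], [0, -0.01, -0.004, 0.005, 0.043, -0.016, 0.1], [0, -0.011, -0.005, 0.005, 0.045, -0.016, 0.1]],
  ],
)

```text
clock: 4.65
position: [379.8, -22.8, 131.9]
ee_rot: [-0.419, 0.813, -0.062, 0.4]
contact_force: [0.2, 0.1, -1.4]
gripper_width: -0.2
```

```bash
python3 go.py 11 11
```

```text
model err [ 0.5 -0.   0.9] j [-0.29 -0.05 -0.76 -1.31 -0.45  0.78] bed [-196. -100.  132.]
4 [-0.38 -0.03 -0.75 -1.67 -0.43  0.83] bed [-149.  -86.  160.] toolz [ 0.77  0.29 -0.57]
8 [-0.46 -0.02 -0.74 -2.02 -0.41  0.87] bed [ -92. -100.  198.] toolz [ 0.87  0.14 -0.48]
11 [-0.53 -0.01 -0.73 -2.29 -0.4   0.9 ] bed [ -50. -130.  230.] toolz [ 0.91  0.   -0.42]
[[0, -0.009, -0.007, 0.005, 0.044, -0.013, 0.085], [0, -0.01, -0.008, 0.005, 0.045, -0.013, 0.084], [0, -0.01, -0.009, 0.005, 0.046, -0.013, 0.084], [0, -0.011, -0.01, 0.005, 0.046, -0.013, 0.083], [0, -0.011, -0.01, 0.005, 0.047, -0.014, 0.083], [0, -0.012, -0.011, 0.006, 0.048, -0.014, 0.083], [0, -0.012, -0.012, 0.006, 0.048, -0.014, 0.082], [0, -0.013, -0.012, 0.006, 0.049, -0.015, 0.082], [0, -0.013, -0.013, 0.006, 0.049, -0.015, 0.082], [0, -0.014, -0.013, 0.007, 0.05, -0.015, 0.081], [0, -0.015, -0.014, 0.007, 0.05, -0.016, 0.081]]
```

Request:
drive_tool(
  moves=[
    [[0, -0.009, -0.007, 0.005, 0.044, -0.013, 0.085], [0, -0.01, -0.008, 0.005, 0.045, -0.013, 0.084], [0, -0.01, -0.009, 0.005, 0.046, -0.013, 0.084], [0, -0.011, -0.01, 0.005, 0.046, -0.013, 0.083], [0, -0.011, -0.01, 0.005, 0.047, -0.014, 0.083], [0, -0.012, -0.011, 0.006, 0.048, -0.014, 0.083], [0, -0.012, -0.012, 0.006, 0.048, -0.014, 0.082], [0, -0.013, -0.012, 0.006, 0.049, -0.015, 0.082], [0, -0.013, -0.013, 0.006, 0.049, -0.015, 0.082], [0, -0.014, -0.013, 0.007, 0.05, -0.015, 0.081], [0, -0.015, -0.014, 0.007, 0.05, -0.016, 0.081], [0, 0, 0, 0, 0, 0, 0]],
  ],
)

```text
clock: 5.85
position: [525.1, -81.5, 235.5]
ee_rot: [0.112, 0.833, -0.048, 0.54]
contact_force: [0.1, -0.5, 0.1]
gripper_width: 0.1
```

```bash
cat > plan2.py <<'E'
from path import *
def plan2(b,a=65,roll=180):
    s=arm.read_state();R=Rn.from_quat(s['ee_rot']);p=np.array(s['position']);Rt=Rn.from_matrix(rr(a,roll))
    print('t',round(s['clock'],2),'bed',B.inv().apply(p-O).round(1),'F',np.round(s['contact_force'],1),'j',np.round(s['joints'],2),'toolz',B.inv().apply(R.as_matrix()[:,2]).round(2))
    print('shift now',R.inv().apply(bed(b)-p).round(1),'rot',(R.inv()*Rt).as_rotvec().round(3))
    c,q=ik(bed(b),Rt.as_matrix(),s['joints']);print('ik',round(c,4),q.round(2))
E
python3 -c "
from plan2 import *
plan2([-40,-130,52])
p,d=arm.get_image('scene');cv2.imwrite('pics/s2.png',p[:,:,::-1])"
```

```text
t 5.85 bed [ -41.9 -128.3  235.5] F [ 0.1 -0.5  0.1] j [-0.53 -0.   -0.74 -2.36 -0.4   0.92] toolz [ 0.91 -0.02 -0.41]
shift now [166.1  -8.9  77.4] rot [-0.018  0.012 -0.052]
ik 0.0161 [-0.69  0.75 -1.04 -2.68 -1.32  1.67]
```

View pics/s2.png

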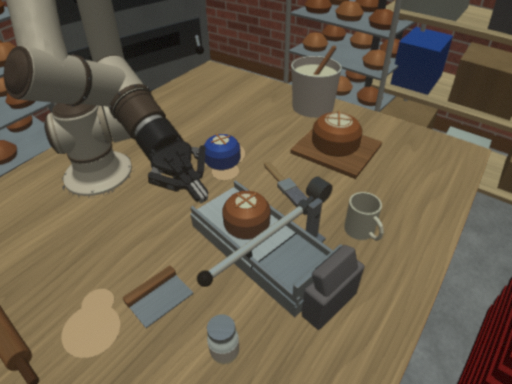

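```bash
python3 -c "
from plan2 import *
plan2([-30,-130,120]);plan2([-30,-130,52])"
```

```text
t 5.9 bed [ -42.9 -127.8  234.4] F [-0.1 -0.8 -0.6] j [-0.53 -0.   -0.74 -2.36 -0.4   0.92] toolz [ 0.91 -0.02 -0.41]
shift now [98.6 -6.1 59.2] rot [-0.016  0.009 -0.05 ]
ik 0.0 [-0.65  0.43 -0.96 -2.65 -0.98  1.48]
t 5.9 bed [ -42.9 -127.8  234.4] F [-0.1 -0.8 -0.6] j [-0.53 -0.   -0.74 -2.36 -0.4   0.92] toolz [ 0.91 -0.02 -0.41]
shift now [160.4  -8.7  87.4] rot [-0.016  0.009 -0.05 ]
ik 0.0 [-0.67  0.74 -1.03 -2.71 -1.31  1.66]
```

Request:
drive_tool(
  moves=[
    [[0, 0.016, -0.001, 0.01, -0.004, 0.002, -0.012], [0, 0.016, -0.001, 0.01, -0.004, 0.002, -0.012], [0, 0.016, -0.001, 0.01, -0.004, 0.002, -0.012], [0, 0.016, -0.001, 0.01, -0.004, 0.002, -0.012], [0, 0.016, -0.001, 0.01, 0, 0, 0], [0, 0.016, -0.001, 0.01, 0, 0, 0], [0, 0, 0, 0, 0, 0, 0]],
  ],
)

```text
clock: 6.6
position: [538.0, -83.2, 119.8]
ee_rot: [0.075, 0.839, -0.054, 0.537]
contact_force: [-0.7, 0.2, -0.8]
gripper_width: -0.0
```

```bash
python3 -c "
from plan2 import *
plan2([-30,-130,52])"
```

```text
t 6.6 bed [ -29.  -127.3  119.8] F [-0.7  0.2 -0.8] j [-0.65  0.43 -0.96 -2.63 -0.98  1.49] toolz [ 0.91  0.01 -0.42]
shift now [62.  -2.  27.4] rot [0.012 0.005 0.017]
ik 0.0 [-0.67  0.74 -1.03 -2.71 -1.31  1.66]
```

Request:
drive_tool(
  moves=[
    [[0, 0.013, 0, 0.006, 0.003, 0.001, 0.004], [0, 0.013, 0, 0.006, 0.003, 0.001, 0.004], [0, 0.013, 0, 0.006, 0.003, 0.001, 0.004], [0, 0.013, 0, 0.006, 0.003, 0.001, 0.004], [0, 0.01, 0, 0.004, 0, 0, 0], [0, 0, 0, 0, 0, 0, 0]],
  ],
)

```text
clock: 7.2
position: [539.9, -80.1, 55.8]
ee_rot: [0.079, 0.836, -0.053, 0.54]
contact_force: [-0.0, 0.4, 0.4]
gripper_width: -0.2
```

```bash
python3 -c "
from plan2 import *
plan2([18,-130,52])
for n in ('scene','top'):
    p,d=arm.get_image(n);cv2.imwrite(f'pics/{n}3.png',p[:,:,::-1])
    if n=='top': cv2.imwrite('pics/top3.png',cv2.resize(p[100:260,200:420,::-1],None,fx=3,fy=3))
    else: cv2.imwrite('pics/scene3.png',cv2.resize(p[140:340,120:360,::-1],None,fx=3,fy=3))
"
```

```text
t 7.2 bed [ -27.6 -123.9   55.8] F [-0.   0.4  0.4] j [-0.66  0.73 -1.02 -2.71 -1.31  1.66] toolz [ 0.91  0.01 -0.41]
shift now [-15.3  -6.6  43.1] rot [0.01  0.012 0.009]
ik 0.0 [-0.6   0.69 -0.91 -2.75 -1.16  1.58]
```

View pics/scene3.png

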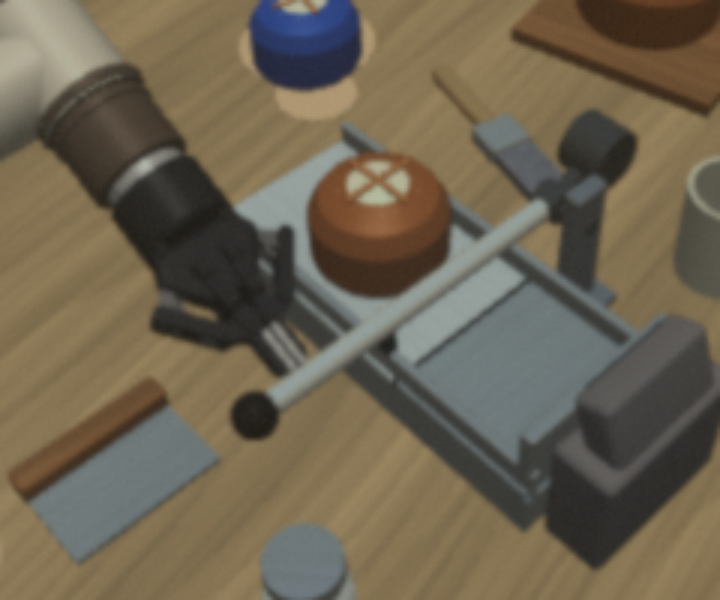

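View pics/top3.png

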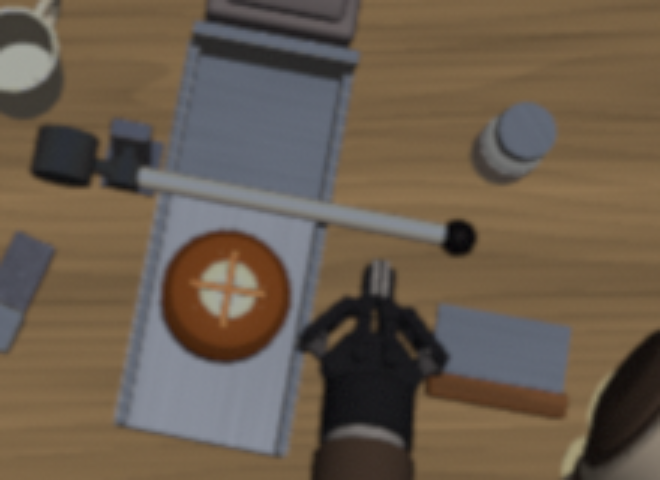

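Request:
drive_tool(
  moves=[
    [[0, 0.003, -0.005, 0, 0.005, 0.006, 0.005], [0, 0.003, -0.005, 0, 0.005, 0.006, 0.005], [0, 0, 0, 0, 0, 0, 0]],
  ],
)

```text
clock: 7.6
position: [536.2, -90.2, 55.3]
ee_rot: [0.084, 0.837, -0.056, 0.538]
contact_force: [0.6, -0.1, -0.7]
gripper_width: 0.1
```

```bash
python3 -c "
from plan2 import *
plan2([18,-133,52])"
```

```text
t 7.6 bed [ -29.3 -134.6   55.3] F [ 0.6 -0.1 -0.7] j [-0.68  0.73 -1.02 -2.69 -1.31  1.66] toolz [ 0.91 -0.   -0.41]
shift now [-16.6   1.6  44.4] rot [-0.001  0.009  0.003]
ik 0.0 [-0.61  0.69 -0.91 -2.74 -1.15  1.58]
```

Request:
drive_tool(
  moves=[
    [[0, -0.003, 0, 0.009, 0, 0.002, 0], [0, -0.003, 0, 0.009, 0, 0.002, 0], [0, -0.003, 0, 0.009, 0, 0.002, 0], [0, -0.003, 0, 0.009, 0, 0.002, 0], [0, -0.003, 0, 0.009, 0, 0, 0], [0, 0, 0, 0, 0, 0, 0]],
  ],
)

```text
clock: 8.2
position: [583.6, -101.7, 52.8]
ee_rot: [0.085, 0.838, -0.057, 0.536]
contact_force: [0.2, 0.3, 1.0]
gripper_width: 0.1
```

```bash
cat > arc.py <<'E'
from path import *
s=arm.read_state();R=Rn.from_quat(s['ee_rot']);p=np.array(s['position']);b0=B.inv().apply(p-O)
print('t',round(s['clock'],2),b0.round(1),'F',np.round(s['contact_force'],1),np.round(s['joints'],2),B.inv().apply(R.as_matrix()[:,2]).round(2))
h=np.array([105,90]); off=18/np.tan(np.radians(65))
prev=None;r=238
for th in np.arange(-.05,1.21,.05):
    pc=h+r*np.array([-np.cos(th),np.sin(th)])+22*np.array([-np.sin(th),-np.cos(th)])
    b=np.array([18,pc[0],pc[1]-off])
    t=R.inv().apply(B.apply(b-(b0 if prev is None else prev)))
    print(round(th,2),b.round(0),'d',t.round(1)); prev=b
E
python3 arc.py
```

```text
t 8.2 [  19.5 -136.3   52.8] F [0.2 0.3 1. ] [-0.62  0.68 -0.9  -2.74 -1.15  1.58] [ 0.91 -0.   -0.42]
-0.05 [  18. -132.   48.] d [5.2 4.7 0.8]
0.0 [  18. -133.   60.] d [-10.8  -1.4  -5. ]
0.05 [  18. -134.   72.] d [-10.8  -0.9  -5. ]
0.1 [  18. -134.   83.] d [-10.8  -0.3  -5. ]
0.15 [  18. -134.   95.] d [-10.8   0.3  -5. ]
0.2 [  18. -133.  107.] d [-10.8   0.9  -5. ]
0.25 [  18. -131.  119.] d [-10.8   1.5  -5. ]
0.3 [  18. -129.  131.] d [-10.7   2.1  -4.9]
0.35 [  18. -126.  143.] d [-10.6   2.7  -4.9]
0.4 [  18. -123.  154.] d [-10.4   3.3  -4.8]
0.45 [  18. -119.  165.] d [-10.3   3.9  -4.8]
0.5 [  18. -114.  176.] d [-10.1   4.4  -4.7]
0.55 [  18. -109.  187.] d [-9.9  5.  -4.6]
0.6 [  18. -104.  198.] d [-9.6  5.5 -4.5]
0.65 [ 18. -98. 208.] d [-9.4  6.  -4.3]
0.7 [ 18. -91. 218.] d [-9.1  6.5 -4.2]
0.75 [ 18. -84. 228.] d [-8.8  7.  -4.1]
0.8 [ 18. -77. 237.] d [-8.4  7.5 -3.9]
0.85 [ 18. -69. 246.] d [-8.1  8.  -3.8]
0.9 [ 18. -60. 254.] d [-7.7  8.4 -3.6]
0.95 [ 18. -51. 262.] d [-7.3  8.8 -3.4]
1.0 [ 18. -42. 270.] d [-6.9  9.2 -3.2]
1.05 [ 18. -33. 277.] d [-6.5  9.6 -3. ]
1.1 [ 18. -23. 284.] d [-6.   9.9 -2.8]
1.15 [ 18. -12. 290.] d [-5.6 10.2 -2.6]
1.2 [ 18.  -2. 295.] d [-5.1 10.5 -2.4]
```

Request:
drive_tool(
  moves=[
    [[0, -0.004, 0.001, -0.002, 0, 0, 0], [0, -0.004, 0.001, -0.002, 0, 0, 0], [0, -0.005, 0, -0.002, 0, 0, 0], [0, -0.006, 0, -0.003, 0, 0, 0], [0, -0.007, 0, -0.003, 0, 0, 0], [0, -0.008, 0, -0.004, 0, 0, 0], [0, -0.008, 0, -0.004, 0, 0, 0]],
  ],
)

```text
clock: 8.9
position: [580.2, -97.7, 100.3]
ee_rot: [0.086, 0.84, -0.055, 0.532]
contact_force: [0.0, -1.2, -0.6]
gripper_width: 0.3
```

```bash
python3 arc.py | head -1; python3 -c "
from h import *
p,d=arm.get_image('scene');cv2.imwrite('pics/s4.png',cv2.resize(p[140:340,120:360,::-1],None,fx=3,fy=3))"
```

```text
t 8.9 [  15.4 -133.1  100.3] F [ 0.  -1.2 -0.6] [-0.6   0.51 -0.88 -2.7  -0.96  1.48] [ 0.9  -0.   -0.43]
```

View pics/s4.png

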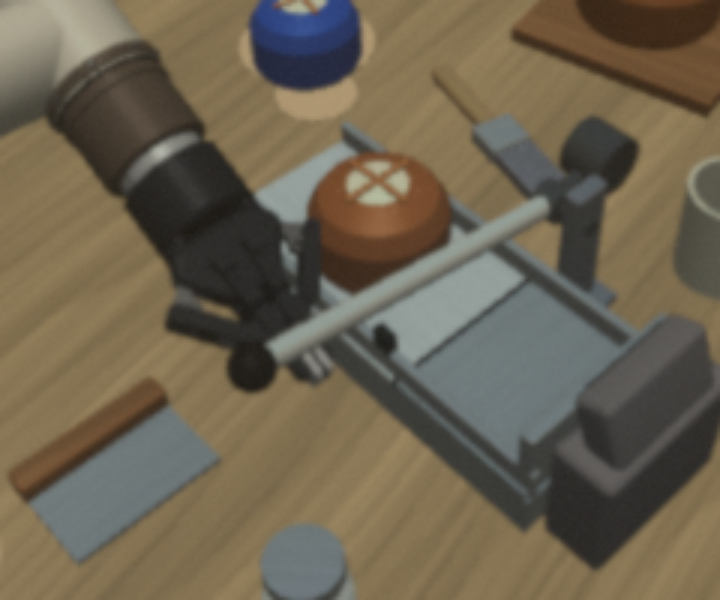

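Request:
drive_tool(
  moves=[
    [[0, -0.009, 0.001, -0.004, 0, 0, 0], [0, -0.009, 0.001, -0.004, 0, 0, 0], [0, -0.009, 0.002, -0.004, 0, 0, 0], [0, -0.009, 0.002, -0.004, 0, 0, 0], [0, -0.009, 0.003, -0.004, 0, 0, 0], [0, -0.009, 0.003, -0.004, 0, 0, 0], [0, -0.009, 0.004, -0.004, 0, 0, 0], [0, -0.009, 0.004, -0.004, 0, 0, 0], [0, -0.009, 0.005, -0.004, 0, 0, 0]],
  ],
)

```text
clock: 9.85
position: [582.5, -70.8, 193.7]
ee_rot: [0.086, 0.841, -0.056, 0.531]
contact_force: [0.0, 0.8, -0.3]
gripper_width: 0.2
```

```bash
python3 arc.py | head -1; python3 -c "
from h import *
p,d=arm.get_image('scene');cv2.imwrite('pics/s5.png',cv2.resize(p[100:300,120:360,::-1],None,fx=3,fy=3))"
```

```text
t 9.85 [  12.1 -106.2  193.7] F [ 0.   0.8 -0.3] [-0.5   0.2  -0.77 -2.64 -0.57  1.27] [ 0.9  -0.   -0.43]
```

View pics/s5.png

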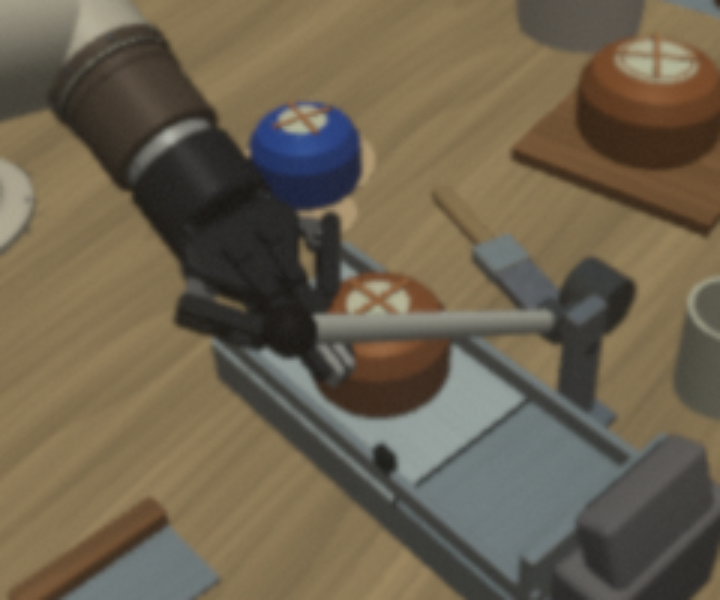

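Request:
drive_tool(
  moves=[
    [[0, -0.009, 0.006, -0.003, 0, 0, 0], [0, -0.009, 0.006, -0.003, 0, 0, 0], [0, -0.009, 0.006, -0.003, 0, 0, 0], [0, -0.008, 0.007, -0.003, 0, 0, 0], [0, -0.008, 0.007, -0.003, 0, 0, 0], [0, -0.008, 0.008, -0.003, 0, 0, 0], [0, -0.007, 0.008, -0.003, 0, 0, 0], [0, -0.006, 0.007, -0.002, 0, 0, 0], [0, -0.003, 0.004, -0.001, 0, 0, 0]],
  ],
)

```text
clock: 10.8
position: [598.7, -9.9, 267.7]
ee_rot: [0.084, 0.841, -0.057, 0.531]
contact_force: [-0.2, 0.4, -1.2]
gripper_width: -0.3
```

```bash
python3 arc.py | head -1; python3 -c "
from h import *
p,d=arm.get_image('scene');cv2.imwrite('pics/s6.png',cv2.resize(p[100:300,120:360,::-1],None,fx=3,fy=3))"
```

```text
t 10.8 [ 15.7 -43.3 267.7] F [-0.2  0.4 -1.2] [-0.33  0.06 -0.7  -2.8  -0.33  1.3 ] [ 0.9  -0.   -0.43]
```

View pics/s6.png

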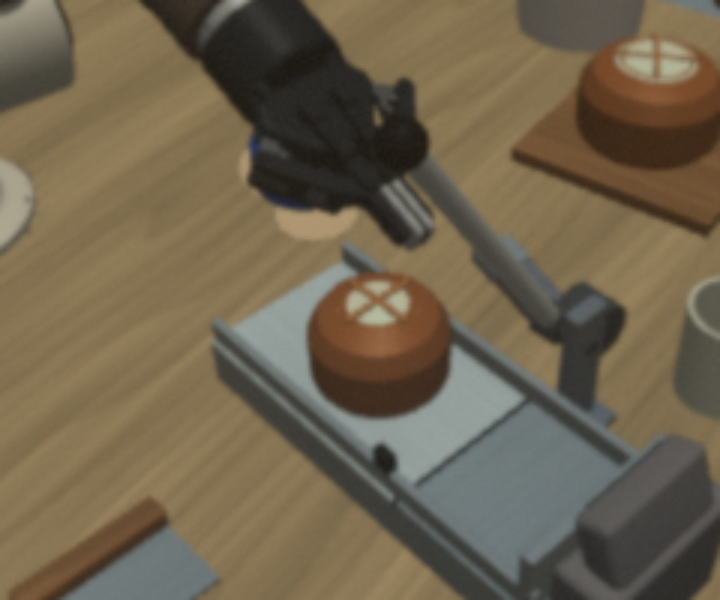

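Request:
drive_tool(
  moves=[
    [[0, 0, 0, 0, 0, 0, 0], [0, 0, 0, 0, 0, 0, 0], [0, 0, 0, 0, 0, 0, 0], [0, 0, 0, 0, 0, 0, 0], [0, 0, 0, 0, 0, 0, 0], [0, 0, 0, 0, 0, 0, 0]],
  ],
)

```text
clock: 11.45
position: [598.3, -10.0, 266.4]
ee_rot: [0.084, 0.842, -0.057, 0.53]
contact_force: [-0.9, -0.0, -0.0]
gripper_width: -0.2
```

```bash
python3 arc.py | head -1; python3 -c "
from h import *
p,d=arm.get_image('scene');cv2.imwrite('pics/s7.png',cv2.resize(p[70:300,120:400,::-1],None,fx=2.6,fy=2.6))"
```

```text
t 11.45 [ 15.3 -43.5 266.4] F [-0.9 -0.  -0. ] [-0.33  0.06 -0.7  -2.8  -0.33  1.3 ] [ 0.9  -0.   -0.43]
```

View pics/s7.png

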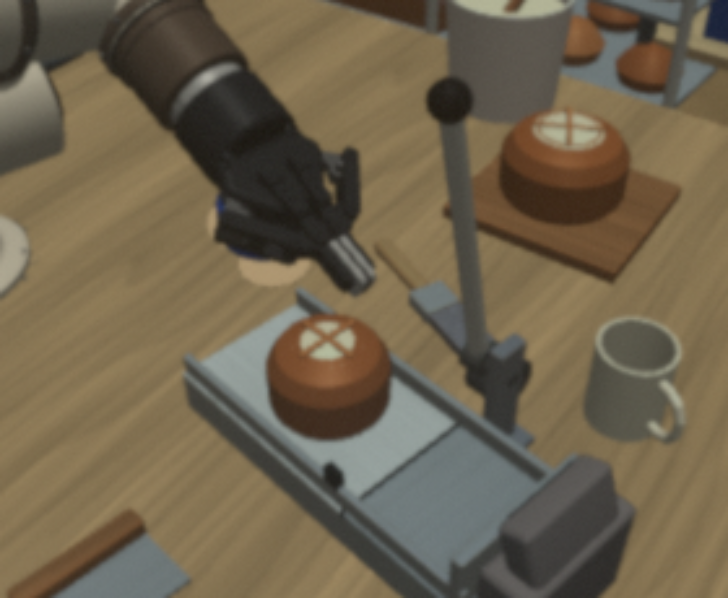

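```bash
cat > clr.py <<'E'
from path import *
def chain(q):
    h,l2,l3,dp,L,_=V
    R=Rn.from_euler('z',q[0]);p=np.array([0,0,h]);P=[p]
    R2=R*Rn.from_euler('y',q[1]);p=p+R2.apply([0,0,l2]);P.append(p)
    R4=R2*Rn.from_euler('y',-q[2])*Rn.from_euler('x',-q[3]);p=p+R4.apply([l3,0,0]);P.append(p)
    R5=R4*Rn.from_euler('y',-q[4]);p=p+R5.apply([0,dp,0]);P.append(p);p=p+R5.apply([L,0,0]);P.append(p)
    return [B.inv().apply(x-O) for x in P]
bar=np.linspace([0,105,90],[0,105+23,90+295],40)
def clear(q):
    P=chain(q);m=[]
    for a,b in zip(P[1:-1],P[2:]):
        S=np.linspace(a,b,60); m.append(np.linalg.norm(S[:,None]-bar[None],axis=2).min())
    return np.round(m)
def RR(a,b,roll): # tilt a forward, b lateral (tool z toward +y)
    z=np.array([np.tan(np.radians(a)),np.tan(np.radians(b)),-1]);z/=np.linalg.norm(z)
    x=np.array([1,0,0])-z[0]*z;x/=np.linalg.norm(x);y=np.cross(z,x)
    return (B*Rn.from_matrix(np.c_[x,y,z])*Rn.from_euler('z',roll,degrees=True)).as_matrix()
E
python3 - <<'E'
from clr import *
rng=np.random.default_rng(1)
for a in (0,15,25,35,45,55):
  for b in (-30,0,30):
    sol=[]
    for roll in (0,180):
     for k in range(12):
      seed=np.array([rng.uniform(-1,1),rng.uniform(-.5,1.2),rng.uniform(-1,.5),rng.uniform(-3.1,2),rng.uniform(-2,-.2),rng.uniform(-3,3)])
      c,q=ik(bed([15,0,72]),RR(a,b,roll),seed)
      if c<.01 and not any(np.allclose(q,x,atol=.05) for x in sol):
        sol.append(q); c2,q2=ik(bed([-150,0,72]),RR(a,b,roll),q); print(a,b,roll,q.round(2),'clr',clear(q),'| start',round(c2,3),q2.round(2),[x.round() for x in chain(q)[2:4]])
E
```

```text
0 -30 0 [ 0.49  0.63 -0.28  0.46 -1.06  0.57] clr [157.  29.  15.] | start 0.0 [ 0.71  0.45 -0.62  0.38 -0.97  0.37] [array([-119.,  224.,  287.]), array([ 15., 149., 330.])]
0 -30 180 [ 0.49  0.63 -0.28  0.46 -1.06 -2.57] clr [157.  29.  15.] | start 0.0 [ 0.71  0.45 -0.62  0.38 -0.97 -2.78] [array([-119.,  224.,  287.]), array([ 15., 149., 330.])]
0 0 0 [ 0.32  0.51 -0.23 -0.   -0.83  1.05] clr [ 65.  50. 106.] | start 0.0 [ 0.51  0.29 -0.62  0.   -0.66  0.86] [array([-64., 138., 370.]), array([ 15.,  -0., 370.])]
0 0 180 [ 0.32  0.51 -0.23  0.   -0.83 -2.09] clr [ 65.  50. 106.] | start 0.0 [ 0.51  0.29 -0.62  0.   -0.66 -2.28] [array([-64., 138., 370.]), array([ 15.,   0., 370.])]
0 30 0 [ 0.02  0.52 -0.09 -0.65 -0.94  1.73] clr [148. 148. 108.] | start 0.0 [ 0.09  0.31 -0.45 -0.74 -0.79  1.8 ] [array([ 40., -13., 409.]), array([  15., -149.,  330.])]
0 30 180 [ 0.02  0.52 -0.09 -0.65 -0.94 -1.42] clr [148. 148. 108.] | start 0.0 [ 0.09  0.31 -0.45 -0.74 -0.79 -1.34] [array([ 40., -13., 409.]), array([  15., -149.,  330.])]
15 -30 0 [ 0.51  0.55 -0.54  0.78 -0.83  0.28] clr [207.
[... 3353 characters left out ...]
0.89 -3.12 -0.78 -1.58] clr [358. 257. 105.] | start 4.066 [-0.35  0.27 -1.04 -2.71 -0.57 -1.83] [array([-229., -159.,  243.]), array([-229.,   -0.,  243.])]
55 0 180 [-0.22  0.5  -0.89 -3.12 -0.78  1.57] clr [358. 257. 105.] | start 4.066 [-0.35  0.27 -1.04 -2.71 -0.57  1.31] [array([-229., -159.,  243.]), array([-229.,   -0.,  243.])]
55 30 0 [-0.35  0.48 -0.63 -2.34 -0.63 -2.6 ] clr [362. 301. 108.] | start 0.089 [-0.52  0.45 -1.04 -2.38 -0.92 -2.29] [array([-131., -218.,  285.]), array([-217.,  -94.,  234.])]
55 30 180 [-0.35  0.48 -0.63 -2.34 -0.63  0.54] clr [362. 301. 108.] | start 0.089 [-0.52  0.45 -1.04 -2.38 -0.92  0.85] [array([-131., -218.,  285.]), array([-217.,  -94.,  234.])]
```

```bash
python3 - <<'E'
from clr import *
for a,b in ((25,20),(30,20),(35,20),(25,25),(30,25),(35,25),(40,25)):
    q=np.array([.05,.41,-.3,-.88,-.48,-1.0])
    for x in (15,-30,-80,-130,-160):
      c,q=ik(bed([x,0,72]),RR(a,b,180),q); print(a,b,x,round(c,3),q.round(2),clear(q))
E
```

```text
25 20 15 0.0 [ 0.23  0.39 -0.43 -0.46 -0.26 -1.66] [137. 137. 108.]
25 20 -30 0.0 [ 0.28  0.33 -0.53 -0.47 -0.2  -1.69] [180. 180. 111.]
25 20 -80 0.047 [ 0.31  0.27 -0.61 -0.54 -0.19 -1.65] [221. 221. 133.]
25 20 -130 0.24 [ 0.33  0.21 -0.68 -0.64 -0.19 -1.57] [258. 258. 168.]
25 20 -160 0.432 [ 0.35  0.17 -0.72 -0.7  -0.19 -1.52] [281. 281. 192.]
30 20 15 0.073 [ 0.22  0.38 -0.44 -0.58 -0.19 -1.54] [142. 142. 108.]
30 20 -30 0.218 [ 0.23  0.33 -0.5  -0.69 -0.19 -1.44] [172. 172. 111.]
30 20 -80 0.44 [ 0.23  0.27 -0.57 -0.83 -0.19 -1.3 ] [207. 207. 134.]
30 20 -130 0.687 [ 0.21  0.21 -0.64 -1.   -0.19 -1.11] [244. 244. 169.]
30 20 -160 0.82 [ 0.19  0.17 -0.68 -1.12 -0.19 -0.98] [267. 267. 193.]
35 20 15 0.451 [ 0.14  0.38 -0.4  -0.9  -0.19 -1.16] [145. 145. 109.]
35 20 -30 0.558 [ 0.12  0.32 -0.47 -1.08 -0.19 -0.96] [179. 179. 112.]
35 20 -80 0.571 [ 0.07  0.27 -0.55 -1.31 -0.19 -0.7 ] [222. 222. 135.]
35 20 -130 0.473 [ 0.03  0.21 -0.64 -1.51 -0.19 -0.47] [268. 268. 169.]
35 20 -160 0.391 [ 0.01  0.17 -0.7  -1.6  -0.19 -0.36] [294. 294. 193.]
25 25 15 0.0 [ 0.14  0.4  -0.35 -0.71 -
[... 655 characters left out ...]

35 25 15 0.0 [ 0.12  0.38 -0.39 -0.95 -0.2  -1.14] [148. 148. 108.]
35 25 -30 0.0 [ 0.13  0.32 -0.47 -1.05 -0.19 -1.05] [177. 177. 111.]
35 25 -80 0.003 [ 0.12  0.26 -0.55 -1.18 -0.19 -0.91] [214. 214. 133.]
35 25 -130 0.005 [ 0.11  0.2  -0.63 -1.3  -0.19 -0.78] [253. 253. 168.]
35 25 -160 0.005 [ 0.1   0.17 -0.68 -1.37 -0.19 -0.7 ] [277. 277. 192.]
40 25 15 0.002 [ 0.05  0.37 -0.39 -1.26 -0.19 -0.79] [174. 174. 108.]
40 25 -30 0.0 [ 0.02  0.32 -0.47 -1.39 -0.2  -0.64] [206. 206. 111.]
40 25 -80 0.0 [-0.03  0.27 -0.56 -1.56 -0.23 -0.43] [252. 252. 133.]
40 25 -130 0.0 [-0.08  0.22 -0.67 -1.71 -0.27 -0.22] [301. 301. 168.]
40 25 -160 0.0 [-0.12  0.18 -0.73 -1.79 -0.3  -0.11] [331. 331. 192.]
```

```bash
cat > go2.py <<'E'
from clr import *;import sys
def go(tgt,a,b,roll,n,emit,hand=0.6,seed=None):
    s=arm.read_state();q0=np.array(s['joints'])
    c,qT=ik(bed(tgt),RR(a,b,roll),q0 if seed is None else np.array(seed))
    print('t',round(s['clock'],2),'bed',B.inv().apply(s['position']-O).round(1),'F',s['contact_force'].round(1),'j',q0.round(2),'| target',round(c,3),qT.round(2))
    p,R=FKb(q0);rows=[]
    for k in range(1,n+1):
        q=q0+(qT-q0)*k/n;p2,R2=FKb(q)
        d=R.T@(p2-p);w=Rn.from_matrix(R.T@R2).as_rotvec()
        if k<=emit: rows.append([hand]+[round(float(x),3) for x in d/1000]+[round(float(x),3) for x in w])
        if k%4==0 or k==n: print(k,q.round(2),'bed',B.inv().apply(p2-O).round(0),'tz',B.inv().apply(R2[:,2]).round(2),'clr',clear(q),'wristz',[int(x[2]) for x in chain(q)[2:4]],'w',round(float(np.linalg.norm(w)),3))
        p,R=p2,R2
    print(rows)
E
python3 -c "
from go2 import *
go([-170,0,150],20,30,180,20,7,0,[.1,.25,-.6,-1,-.45,-1.1])"
```

```text
t 11.5 bed [ 15.3 -43.5 266.4] F [-0.2  0.9 -0. ] j [-0.33  0.06 -0.7  -2.8  -0.33  1.3 ] | target 0.0 [ 0.25  0.01 -0.63 -0.67 -0.5  -1.58]
4 [-0.21  0.05 -0.68 -2.37 -0.36  0.73] bed [-46.  29. 230.] tz [ 0.87  0.24 -0.44] clr [372. 347.  98.] wristz [442, 360] w 0.069
8 [-0.1   0.04 -0.67 -1.94 -0.4   0.15] bed [-111.   61.  191.] tz [ 0.75  0.44 -0.49] clr [344. 344. 122.] wristz [450, 337] w 0.067
12 [ 0.02  0.03 -0.65 -1.52 -0.43 -0.43] bed [-161.   58.  159.] tz [ 0.58  0.56 -0.59] clr [323. 323. 169.] wristz [458, 335] w 0.062
16 [ 0.13  0.02 -0.64 -1.09 -0.47 -1.01] bed [-182.   31.  143.] tz [ 0.41  0.57 -0.71] clr [310. 310. 198.] wristz [466, 355] w 0.057
20 [ 0.25  0.01 -0.63 -0.67 -0.5  -1.58] bed [-170.   -0.  150.] tz [ 0.3   0.48 -0.83] clr [306. 306. 202.] wristz [475, 395] w 0.051
[[0, 0.014, 0.022, -0.009, -0.062, -0.002, 0.031], [0, 0.015, 0.02, -0.009, -0.062, 0.005, 0.031], [0, 0.016, 0.017, -0.008, -0.061, 0.012, 0.031], [0, 0.017, 0.015, -0.008, -0.059, 0.019, 0.031], [0, 0.018, 0.012, -0.007, -0.056, 0.026, 0.031], [0, 0.018, 0.01, -0.007, -0.052, 0.032, 0.03], [0, 0.018, 0.007, -0.006, -0.047, 0.038, 0.03]]
```

Request:
drive_tool(
  moves=[
    [[0, 0.007, -0.003, -0.016, 0, 0, 0], [0, 0.007, -0.003, -0.016, 0, 0, 0], [0, 0.007, -0.003, -0.016, 0, 0, 0], [0, 0.007, -0.003, -0.016, 0, 0, 0], [0, 0.007, -0.003, -0.016, 0, 0, 0]],
  ],
)

```text
clock: 12.0
position: [508.1, -8.0, 267.7]
ee_rot: [0.086, 0.842, -0.056, 0.529]
contact_force: [-0.2, -0.1, -0.3]
gripper_width: 0.0
```

```bash
python3 -c "
from go2 import *
go([-170,0,150],20,30,180,20,10,0,[.1,.25,-.6,-1,-.45,-1.1])"
```

```text
t 12.0 bed [-73.3 -59.7 267.7] F [-0.2 -0.1 -0.3] j [-0.35 -0.13 -0.75 -2.5  -0.21  1.01] | target 0.0 [ 0.25  0.01 -0.63 -0.67 -0.5  -1.58]
4 [-0.23 -0.1  -0.73 -2.13 -0.27  0.49] bed [-105.  -14.  233.] tz [ 0.87  0.2  -0.45] clr [418. 410. 167.] wristz [475, 366] w 0.061
8 [-0.11 -0.07 -0.7  -1.77 -0.33 -0.03] bed [-139.   12.  199.] tz [ 0.77  0.39 -0.51] clr [384. 384. 172.] wristz [476, 350] w 0.062
12 [ 0.01 -0.04 -0.68 -1.4  -0.39 -0.55] bed [-166.   19.  171.] tz [ 0.61  0.51 -0.6 ] clr [353. 353. 190.] wristz [476, 349] w 0.061
16 [ 0.13 -0.02 -0.65 -1.03 -0.45 -1.07] bed [-178.   12.  154.] tz [ 0.44  0.54 -0.71] clr [326. 326. 203.] wristz [475, 365] w 0.058
20 [ 0.25  0.01 -0.63 -0.67 -0.5  -1.58] bed [-170.   -0.  150.] tz [ 0.3   0.48 -0.83] clr [306. 306. 202.] wristz [475, 395] w 0.054
[[0, 0.011, 0.013, -0.003, -0.052, 0.001, 0.027], [0, 0.012, 0.012, -0.003, -0.052, 0.007, 0.027], [0, 0.012, 0.011, -0.002, -0.052, 0.012, 0.028], [0, 0.012, 0.009, -0.002, -0.051, 0.018, 0.028], [0, 0.013, 0.008, -0.002, -0.049, 0.024, 0.028], [0, 0.013, 0.006, -0.002, -0.047, 0.029, 0.028], [0, 0.012, 0.005, -0.001, -0.043, 0.034, 0.028], [0, 0.012, 0.003, -0.001, -0.039, 0.039, 0.028], [0, 0.011, 0.002, -0.001, -0.034, 0.043, 0.028], [0, 0.01, 0.001, -0.001, -0.029, 0.047, 0.028]]
```

Request:
drive_tool(
  moves=[
    [[0, 0.011, 0.013, -0.003, -0.052, 0.001, 0.027], [0, 0.012, 0.012, -0.003, -0.052, 0.007, 0.027], [0, 0.012, 0.011, -0.002, -0.052, 0.012, 0.028], [0, 0.012, 0.009, -0.002, -0.051, 0.018, 0.028], [0, 0.013, 0.008, -0.002, -0.049, 0.024, 0.028], [0, 0.013, 0.006, -0.002, -0.047, 0.029, 0.028], [0, 0.012, 0.005, -0.001, -0.043, 0.034, 0.028], [0, 0.012, 0.003, -0.001, -0.039, 0.039, 0.028], [0, 0.011, 0.002, -0.001, -0.034, 0.043, 0.028], [0, 0.01, 0.001, -0.001, -0.029, 0.047, 0.028]],
  ],
)

```text
clock: 13.0
position: [439.1, 87.4, 184.3]
ee_rot: [0.074, 0.875, 0.224, 0.422]
contact_force: [-1.0, 0.1, -0.1]
gripper_width: 0.0
```

```bash
python3 -c "
from go2 import *
go([-170,0,150],20,30,180,10,10,0.6,[.1,.25,-.6,-1,-.45,-1.1])"
```

```text
t 13.0 bed [-160.2   19.9  184.3] F [-1.   0.1 -0.1] j [-0.06 -0.06 -0.7  -1.59 -0.39 -0.29] | target 0.0 [ 0.25  0.01 -0.63 -0.67 -0.5  -1.58]
4 [ 0.06 -0.03 -0.67 -1.22 -0.43 -0.81] bed [-180.   17.  160.] tz [ 0.52  0.55 -0.65] clr [342. 342. 202.] wristz [475, 355] w 0.059
8 [ 0.19 -0.   -0.64 -0.85 -0.48 -1.32] bed [-179.    5.  149.] tz [ 0.36  0.52 -0.77] clr [316. 316. 207.] wristz [475, 379] w 0.054
10 [ 0.25  0.01 -0.63 -0.67 -0.5  -1.58] bed [-170.   -0.  150.] tz [ 0.3   0.48 -0.83] clr [306. 306. 202.] wristz [475, 395] w 0.052
[[0.6, 0.01, -0.001, -0.0, -0.02, 0.052, 0.027], [0.6, 0.008, -0.002, -0.0, -0.013, 0.053, 0.027], [0.6, 0.007, -0.003, 0.0, -0.007, 0.054, 0.027], [0.6, 0.005, -0.004, 0.0, 0.0, 0.053, 0.026], [0.6, 0.003, -0.004, 0.0, 0.007, 0.051, 0.026], [0.6, 0.002, -0.004, 0.0, 0.014, 0.049, 0.025], [0.6, -0.0, -0.004, 0.0, 0.02, 0.046, 0.025], [0.6, -0.002, -0.003, 0.0, 0.025, 0.041, 0.024], [0.6, -0.004, -0.003, 0.0, 0.03, 0.036, 0.024], [0.6, -0.005, -0.002, -0.0, 0.035, 0.03, 0.024]]
```

Request:
drive_tool(
  moves=[
    [[0.6, 0.01, -0.001, 0, -0.02, 0.052, 0.027], [0.6, 0.008, -0.002, 0, -0.013, 0.053, 0.027], [0.6, 0.007, -0.003, 0, -0.007, 0.054, 0.027], [0.6, 0.005, -0.004, 0, 0, 0.053, 0.026], [0.6, 0.003, -0.004, 0, 0.007, 0.051, 0.026], [0.6, 0.002, -0.004, 0, 0.014, 0.049, 0.025], [0.6, 0, -0.004, 0, 0.02, 0.046, 0.025], [0.6, -0.002, -0.003, 0, 0.025, 0.041, 0.024], [0.6, -0.004, -0.003, 0, 0.03, 0.036, 0.024], [0.6, -0.005, -0.002, 0, 0.035, 0.03, 0.024], [0.6, 0, 0, 0, 0, 0, 0]],
  ],
)

```text
clock: 14.1
position: [421.8, 70.8, 147.9]
ee_rot: [0.139, 0.947, 0.242, 0.159]
contact_force: [-0.4, 0.5, -0.2]
gripper_width: 51.3
```

```bash
cat > plan3.py <<'E'
from clr import *
def plan3(tgt,a=20,b=30,roll=180):
    s=arm.read_state();R=Rn.from_quat(s['ee_rot']);p=np.array(s['position'])
    print('t',round(s['clock'],2),'w',round(s['gripper_width'],1),'bed',B.inv().apply(p-O).round(1),'F',np.round(s['contact_force'],1),'j',np.round(s['joints'],2),'toolz',B.inv().apply(R.as_matrix()[:,2]).round(2))
    Rt=Rn.from_matrix(RR(a,b,roll))
    print('shift now',R.inv().apply(bed(tgt)-p).round(1),'shift at target rot',Rt.inv().apply(bed(tgt)-p).round(1),'rot',(R.inv()*Rt).as_rotvec().round(3))
E
python3 -c "
from plan3 import *
plan3([-168,2,80])
for n in ('scene','top'):
    p,d=arm.get_image(n); np.savez(f'pics/{n}8.npz',p=p,d=d)
    cv2.imwrite(f'pics/{n}8.png',p[:,:,::-1])"
```

```text
t 14.1 w 51.3 bed [-1.737e+02  1.000e-01  1.479e+02] F [-0.4  0.5 -0.2] j [ 0.24  0.02 -0.62 -0.66 -0.53 -1.59] toolz [ 0.28  0.48 -0.83]
shift now [ 10.6 -32.3  59.1] shift at target rot [ 12.5 -32.3  58.7] rot [-0.002 -0.025 -0.013]
```

View pics/scene8.png

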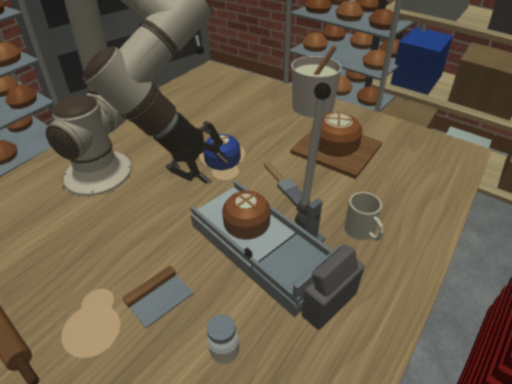

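View pics/top8.png

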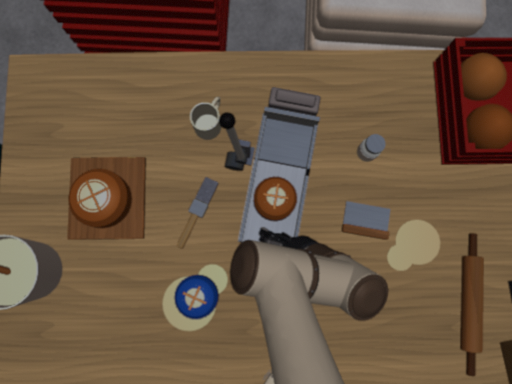

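```bash
python3 -c "
from go2 import *
from plan3 import *
plan3([-165,5,68])
q=arm.read_state()['joints']
for x in (-165,-120,-80,-40,0,20):
    c,q=ik(bed([x,5,68]),RR(20,30,180),q);print(x,round(c,4),q.round(2),clear(q))
t=np.load('pics/top8.npz');C=cloud('top',t['d']);z=C[...,2]
hsv=cv2.cvtColor(t['p'],cv2.COLOR_RGB2HSV)
m=(z>80)&(z<130); m[:175]=0;m[222:]=0;m[:,:252]=0;m[:,300:]=0
c,r=cv2.minEnclosingCircle(C[m][:,:2].astype(np.float32));print('loaf bed',B.inv().apply(np.r_[c,0]-O).round(1),r)
"
```

```text
t 14.2 w 51.2 bed [-175.1   -0.4  147.2] F [-0.4 -0.2  1.4] j [ 0.24  0.02 -0.62 -0.67 -0.53 -1.59] toolz [ 0.28  0.48 -0.83]
shift now [  9.4 -35.   71.3] shift at target rot [ 11.8 -35.   71. ] rot [-0.001 -0.025 -0.015]
-165 0.0 [ 0.13  0.21 -0.62 -0.98 -0.44 -1.15] [244. 244. 194.]
-120 0.0 [ 0.11  0.27 -0.53 -0.94 -0.47 -1.17] [211. 211. 158.]
-80 0.0 [ 0.09  0.32 -0.46 -0.9  -0.49 -1.2 ] [186. 186. 130.]
-40 0.0 [ 0.07  0.37 -0.38 -0.86 -0.52 -1.23] [164. 164. 110.]
0 0.0 [ 0.06  0.42 -0.3  -0.82 -0.55 -1.27] [148. 148. 102.]
20 0.0 [ 0.05  0.44 -0.26 -0.8  -0.56 -1.28] [143. 143. 104.]
loaf bed [-83.9   3.2   0. ] 54.8337287902832
```

Request:
drive_tool(
  moves=[
    [[0.6, 0.002, -0.007, 0.014, 0, -0.006, -0.004], [0.6, 0.002, -0.007, 0.014, 0, -0.006, -0.004], [0.6, 0.002, -0.007, 0.014, 0, -0.006, -0.004], [0.6, 0.002, -0.007, 0.014, 0, -0.006, -0.003], [0.6, 0.002, -0.006, 0.013, 0, 0, 0], [0.6, 0, 0, 0, 0, 0, 0]],
  ],
)

```text
clock: 14.8
position: [429.3, 74.0, 68.3]
ee_rot: [0.138, 0.945, 0.241, 0.174]
contact_force: [0.7, -0.8, 0.1]
gripper_width: 51.3
```

```bash
python3 -c "
from plan3 import *
plan3([-125,5,68])
p,d=arm.get_image('scene');cv2.imwrite('pics/s9.png',cv2.resize(p[100:300,120:360,::-1],None,fx=3,fy=3))"
```

```text
t 14.8 w 51.3 bed [-167.1    4.7   68.3] F [ 0.7 -0.8  0.1] j [ 0.13  0.2  -0.62 -0.99 -0.44 -1.14] toolz [ 0.31  0.48 -0.82]
shift now [-39.9   0.1  13.3] shift at target rot [-40.    0.1  13.1] rot [ 0.004  0.005 -0.003]
```

View pics/s9.png

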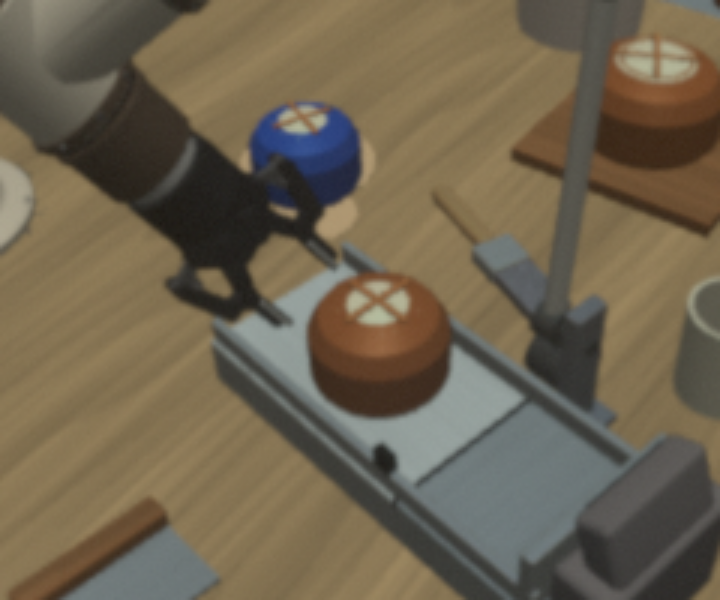

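Request:
drive_tool(
  moves=[
    [[0.6, -0.008, 0, 0.0027, 0, 0, 0], [0.6, -0.008, 0, 0.0027, 0, 0, 0], [0.6, -0.006, 0, 0.002, 0, 0, 0], [0.6, -0.006, 0, 0.002, 0, 0, 0], [0.6, -0.006, 0, 0.002, 0, 0, 0], [0.6, -0.006, 0, 0.002, 0, 0, 0]],
  ],
)

```text
clock: 15.45
position: [472.5, 66.0, 71.2]
ee_rot: [0.135, 0.944, 0.243, 0.175]
contact_force: [-1.6, 0.3, -0.0]
gripper_width: 50.9
```

```bash
cat > see.py <<'E'
from plan3 import *; import sys
plan3([float(sys.argv[2]),5,68])
p,d=arm.get_image('scene');cv2.imwrite(f'pics/{sys.argv[1]}.png',cv2.resize(p[130:330,150:390,::-1],None,fx=2.5,fy=2.5))
t,d=arm.get_image('top');C=cloud('top',d);z=C[...,2]
bx=B.inv().apply((C-O).reshape(-1,3)).reshape(384,512,3)
hsv=cv2.cvtColor(t,cv2.COLOR_RGB2HSV)
m=(z>75)&(z<130)&(abs(bx[...,1])<64)&(bx[...,0]<122)&(bx[...,0]>-150)&(hsv[...,1]>120)&((hsv[...,0]<18)|(hsv[...,0]>170))
m=cv2.morphologyEx(m.astype(np.uint8),cv2.MORPH_OPEN,np.ones((3,3)))
q=bx[m>0][:,:2].astype(np.float32);c,r=cv2.minEnclosingCircle(q);print('loaf',np.round(c,1),round(r,1),len(q),'maxx',q[:,0].max())
E
python3 see.py s10 -80
```

```text
t 15.45 w 50.9 bed [-123.2    5.6   71.2] F [-1.6  0.3 -0. ] j [ 0.11  0.26 -0.54 -0.95 -0.47 -1.16] toolz [ 0.31  0.48 -0.82]
shift now [-40.4  -2.3  15.5] shift at target rot [-40.5  -2.1  15.3] rot [0.008 0.006 0.001]
loaf [-48.   12.4] 45.3 251 maxx -13.53352
```

View pics/s10.png

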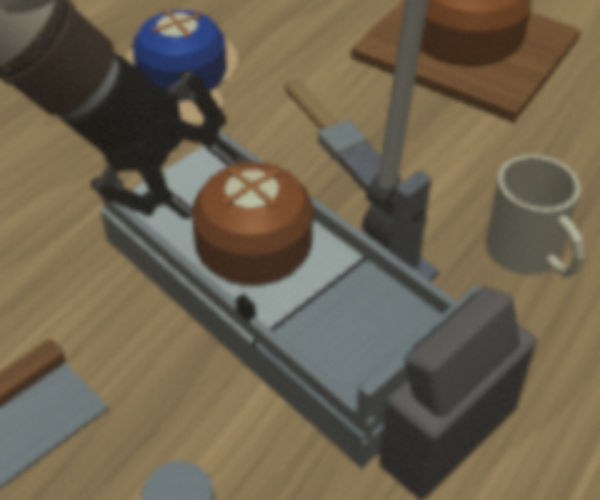

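Request:
drive_tool(
  moves=[
    [[0.6, -0.009, -0.001, 0.004, 0.002, 0.001, 0], [0.6, -0.009, -0.001, 0.004, 0.002, 0.001, 0], [0.6, -0.01, 0, 0.004, 0.002, 0.001, 0], [0.6, -0.01, 0, 0.004, 0.002, 0.001, 0], [0.6, -0.01, 0, 0.0035, 0, 0, 0], [0.6, -0.01, 0, 0.0035, 0, 0, 0], [0.6, -0.01, 0, 0.0035, 0, 0, 0], [0.6, -0.008, 0, 0.003, 0, 0, 0]],
  ],
)

```text
clock: 16.35
position: [557.0, 50.3, 65.3]
ee_rot: [0.135, 0.946, 0.24, 0.171]
contact_force: [-1.8, 0.1, 1.8]
gripper_width: 51.4
```

```bash
python3 see.py s11 -10
```

```text
t 16.35 w 51.4 bed [-37.2   7.2  65.3] F [-1.8  0.1  1.8] j [ 0.08  0.37 -0.37 -0.86 -0.52 -1.23] toolz [ 0.3   0.48 -0.83]
shift now [-27.   -0.6   4.9] shift at target rot [-27.   -0.6   4.9] rot [ 0.001 -0.002  0.001]Traceback (most recent call last):
  File "see.py", line 9, in <module>
    q=bx[m>0][:,:2].astype(np.float32);c,r=cv2.minEnclosingCircle(q);print('loaf',np.round(c,1),round(r,1),len(q),'maxx',q[:,0].max())
                                                                                                                         ~~~~~~~~~~^^
    return umr_maximum(a, axis, None, out, keepdims, initial, where)
ValueError: zero-size array to reduction operation maximum which has no identity
```

View pics/s11.png

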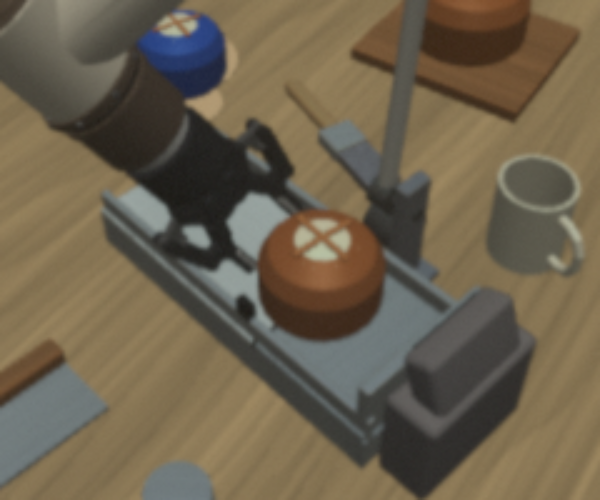

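Request:
drive_tool(
  moves=[
    [[0.6, -0.01, -0.0005, 0.002, 0, 0, 0], [0.6, -0.01, -0.0005, 0.002, 0, 0, 0], [0.6, -0.009, -0.0005, 0.002, 0, 0, 0], [0.6, -0.007, -0.0005, 0.002, 0, 0, 0]],
  ],
)

```text
clock: 16.85
position: [594.3, 38.4, 66.1]
ee_rot: [0.136, 0.946, 0.239, 0.171]
contact_force: [-1.5, 1.0, 1.2]
gripper_width: 51.2
```

```bash
cat > see2.py <<'E'
from plan3 import *; import sys
plan3([float(sys.argv[2]),5,68])
p,d=arm.get_image('scene');cv2.imwrite(f'pics/{sys.argv[1]}.png',cv2.resize(p[130:330,150:390,::-1],None,fx=2.5,fy=2.5))
C=cloud('scene',d);bx=B.inv().apply((C-O).reshape(-1,3)).reshape(384,512,3);hsv=cv2.cvtColor(p,cv2.COLOR_RGB2HSV)
# sides: brown points z 55..90 in lane, circle fit
m=(bx[...,2]>52)&(bx[...,2]<115)&(abs(bx[...,1])<66)&(bx[...,0]<128)&(bx[...,0]>-150)&(hsv[...,1]>110)&((hsv[...,0]<18)|(hsv[...,0]>170))
m=cv2.morphologyEx(m.astype(np.uint8),cv2.MORPH_OPEN,np.ones((3,3)))
q=bx[(m>0)&(bx[...,2]<90)][:,:2]
f=least_squares(lambda v:np.hypot(*(q-v).T)-55,q.mean(0)+[-20,20],loss='huber');print('loaf side fit',f.x.round(1),'rms',np.sqrt(np.mean(f.fun**2)).round(1),len(q))
t=bx[(bx[...,2]>115)&(bx[...,2]<127)&(abs(bx[...,1])<64)&(bx[...,0]<115)&(bx[...,0]>-150)]
print('top mean',t.mean(0).round(1),len(t))
E
python3 see2.py s12 20
```

```text
t 16.85 w 51.2 bed [ 1.7  3.1 66.1] F [-1.5  1.   1.2] j [ 0.06  0.42 -0.29 -0.82 -0.55 -1.27] toolz [ 0.3   0.48 -0.83]
shift now [-17.6   2.6   4.8] shift at target rot [-17.6   2.6   4.8] rot [-0.001 -0.002 -0.   ]
loaf side fit [59.  -1.4] rms 0.7 439
top mean [ 55.5  -7.2 119.5] 664
```

View pics/s12.png

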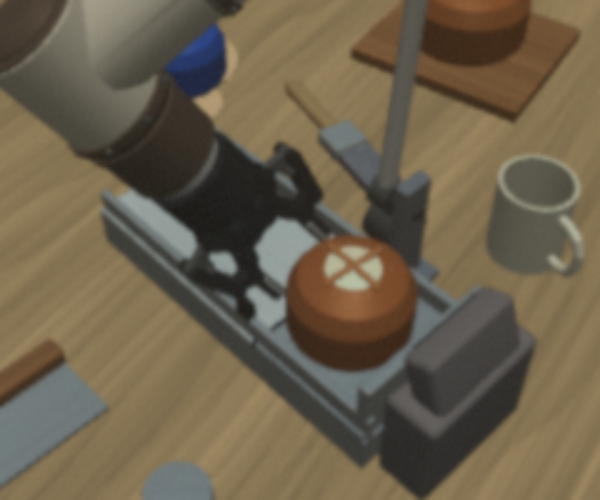

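Request:
drive_tool(
  moves=[
    [[0.6, -0.005, 0.001, 0.001, 0, 0, 0], [0.6, -0.004, 0, 0.001, 0, 0, 0], [0.6, -0.003, 0, 0.001, 0, 0, 0], [0.6, 0, 0, 0, 0, 0, 0]],
  ],
)

```text
clock: 17.3
position: [608.8, 35.8, 67.2]
ee_rot: [0.136, 0.946, 0.239, 0.171]
contact_force: [-1.5, -0.3, -0.4]
gripper_width: 50.9
```

```bash
python3 see2.py s13 20
```

```text
t 17.3 w 50.9 bed [16.4  3.4 67.2] F [-1.5 -0.3 -0.4] j [ 0.05  0.44 -0.26 -0.8  -0.56 -1.28] toolz [ 0.3   0.48 -0.83]
shift now [-3.4  1.7  1.2] shift at target rot [-3.4  1.7  1.2] rot [-0.002 -0.001 -0.001]
loaf side fit [73.8 -1.1] rms 0.7 287
top mean [ 71.6  -6.6 119.4] 673
```

Nearly home, with the loaf fitted at 73.8. I'll creep forward until the force rises.

Request:
drive_tool(
  moves=[
    [[0.6, -0.002, 0, 0.0006, 0, 0, 0], [0.6, 0, 0, 0, 0, 0, 0]],
  ],
)

```text
clock: 17.55
position: [610.5, 35.4, 67.3]
ee_rot: [0.136, 0.946, 0.239, 0.171]
contact_force: [-1.0, -0.4, -1.6]
gripper_width: 51.2
```

```bash
python3 see2.py s14 20
```

```text
t 17.55 w 51.2 bed [18.2  3.4 67.3] F [-1.  -0.4 -1.6] j [ 0.05  0.44 -0.26 -0.8  -0.56 -1.28] toolz [ 0.3   0.48 -0.83]
shift now [-1.6  1.7  0.7] shift at target rot [-1.6  1.7  0.7] rot [-0.001 -0.001 -0.001]
loaf side fit [75.8 -1. ] rms 2.4 287
top mean [ 72.3  -7.4 119.3] 691
```

Request:
drive_tool(
  moves=[
    [[0.6, -0.002, 0, 0.0006, 0, 0, 0], [0.6, -0.002, 0, 0.0006, 0, 0, 0], [0.6, 0, 0, 0, 0, 0, 0]],
  ],
)

```text
clock: 17.9
position: [610.7, 35.5, 66.9]
ee_rot: [0.135, 0.947, 0.24, 0.167]
contact_force: [-2.1, -0.4, -0.2]
gripper_width: 51.2
```

```bash
python3 see2.py s15 20
```

```text
t 17.9 w 51.2 bed [18.3  3.6 66.9] F [-2.1 -0.4 -0.2] j [ 0.05  0.44 -0.25 -0.8  -0.57 -1.29] toolz [ 0.29  0.48 -0.83]
shift now [-1.7  1.8  0.2] shift at target rot [-1.7  1.8  0.2] rot [-0.    -0.01  -0.001]
loaf side fit [75.6 -1. ] rms 2.3 282
top mean [ 72.8  -6.8 119.4] 679
```

TCP stalled at 18.3 while I commanded 4 mm more, so the loaf is against the stop (fit 75.6, -1). Backing straight off.

Request:
drive_tool(
  moves=[
    [[0.6, 0.004, 0, -0.0014, 0, 0, 0], [0.6, 0.008, 0, -0.003, 0, 0, 0], [0.6, 0.01, 0, -0.0035, 0, 0, 0], [0.6, 0.015, 0, -0.005, 0, 0, 0], [0.6, 0.015, 0, -0.005, 0, 0, 0], [0.6, 0.015, 0, -0.005, 0, 0, 0], [0.6, 0.015, 0, -0.005, 0, 0, 0], [0.6, 0.015, 0, -0.005, 0, 0, 0], [0.6, 0, 0, 0, 0, 0, 0], [0.6, 0, 0, 0, 0, 0, 0]],
  ],
)

```text
clock: 18.95
position: [506.5, 55.3, 72.2]
ee_rot: [0.136, 0.946, 0.239, 0.174]
contact_force: [0.7, -0.0, 0.4]
gripper_width: 51.1
```

```bash
python3 see2.py s16 -80; python3 -c "
from h import *
for n in('scene','top'):
  p,d=arm.get_image(n);cv2.imwrite(f'pics/{n}16.png',p[:,:,::-1])"
```

```text
t 18.95 w 51.1 bed [-87.7   2.   72.2] F [ 0.7 -0.   0.4] j [ 0.09  0.3  -0.47 -0.9  -0.49 -1.21] toolz [ 0.3   0.48 -0.83]
shift now [-5.8  0.5  7.2] shift at target rot [-5.8  0.5  7.2] rot [0.    0.003 0.001]
loaf side fit [75.9 -1.1] rms 0.8 267
top mean [ 64.   -6.6 119.2] 681
```

View pics/scene16.png

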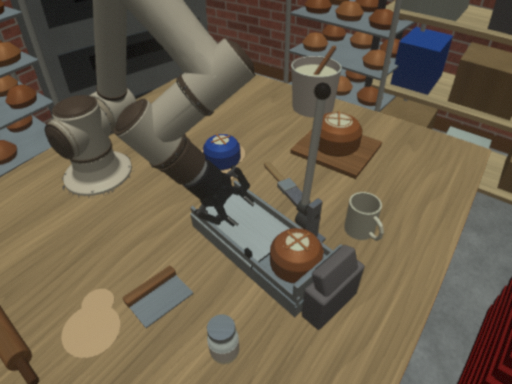

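View pics/top16.png

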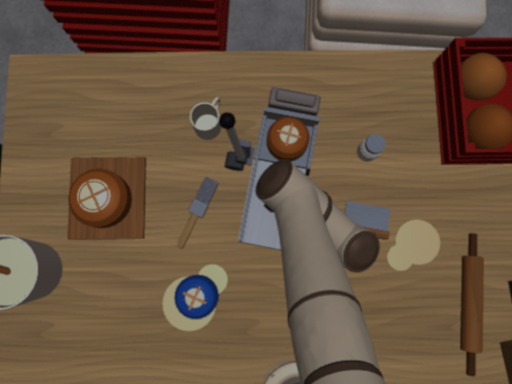

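Request:
drive_tool(
  moves=[
    [[0.6, 0, 0, -0.015, 0, 0, 0], [0.6, 0, 0, -0.015, 0, 0, 0], [0.6, 0, 0, -0.015, 0, 0, 0], [0.6, 0, 0, 0, 0, 0, 0], [0.6, 0, 0, 0, 0, 0, 0], [0.6, 0, 0, 0, 0, 0, 0], [0.6, 0, 0, 0, 0, 0, 0]],
  ],
)

```text
clock: 19.8
position: [492.2, 36.4, 108.2]
ee_rot: [0.137, 0.946, 0.239, 0.173]
contact_force: [-0.3, 0.1, 0.1]
gripper_width: 51.1
```

```bash
python3 see2.py s17 -80; python3 -c "
from bench import arm
print(arm.job_done())"
```

```text
t 19.8 w 51.1 bed [-97.9 -19.4 108.2] F [-0.3  0.1  0.1] j [ 0.07  0.21 -0.49 -0.8  -0.55 -1.3 ] toolz [ 0.3   0.48 -0.83]
shift now [-2.8  1.1 50.2] shift at target rot [-2.9  1.1 50.2] rot [-0.001  0.002 -0.001]
loaf side fit [75.6 -1.1] rms 2.4 274
top mean [ 74.2  -6.2 119.1] 645
the job is handed in; nothing more can be done
None
```

I raised the bar, pushed the loaf home against the end stop, and handed the job in at about 19.8 s; no verdict was reported. I lifted the bar from below with the shut fingers until it ran up by itself. I then pushed the loaf along the lane with the two half-open finger tips and backed off clear.

- **Loaf:** the last fit from the scene camera put it at bed x +75.6, y -1.1 mm (home is +75, 0). The tool stalled when I commanded 4 mm more, although the force only reached about 2 N.
- **Bar:** it stands upright and untouched in both the scene and top pictures. I judged this by eye and did not measure its angle.
- **Other things:** the jar, mug, brush, scraper, second loaf and blue look-alike look unmoved in the pictures. The arm partly hides the scraper in the last top view.
- **Robot:** at hand-in it was clear of everything, with the force reading near zero.
- **Checks that disagreed:**
  - The mean of the loaf's top points in the scene view varied between x 64 and 74 and gave y about -6. I relied on the side fit.
  - The rms of the side fit varied between 0.8 and 2.4 mm.
  - The top-view loaf fit failed while the arm was in the way.

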